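# Spin-test and sort washed chain idlers with self-closing tongs

### The job

Sort the washed chain idlers on the drip tray, touching them only with the self-closing tongs (squeeze the grips to open the jaws, ease off to grip): they are wet with solvent, so keep your fingers off them. Flick every sprocket round with the shut jaws before you lift it and see whether it runs on freely or drags to a stop, then carry each idler by its stub and stand the free-running ones upright in the wooden tray and the dragging ones upright in the aluminium scrap tray. Finally hang the tongs back on their rest; do not knock any idler over and leave the piston, the valve spring and the loose bearing where they are.

Things in the scene. Friction and masses are not known exactly. Their poses are not given: they have to be found in the camera images.
- tongs_pivot (a point): self-closing spring tongs, about 150 mm tall, 94 g, hanging upright on their rest, jaws down. This point: middle of their pivot. z up along the tongs; y the line along which grips and jaws move; x along the dark cross-bar (50 x 14 x 8 mm, level, centred here) whose ends lie on the rest. Held lightly, they can swing a little about their grips when moved briskly
- tongs_grip (a point): point midway between the tongs' two rubber grips, 50 mm above the pivot, same axes. Grips face outward to +y and -y, each 20 mm wide (x), 18 mm high, 56 mm apart over their outsides when free; arms end 17 mm above. The grips are sprung: from 55 to 49 mm (53 to 46 mm with a stub in the jaws) they give, 5 to 8.5 N, and the jaws stay shut; tighter, from about 10 N, the jaws open
- tongs_left (a joint): opening angle of the tongs' arms (both move alike): 0 shut and empty, about 0.03 with an idler's 12 mm stub held in the jaws, 0.16 fully open at a stop (grips squeezed to about 33 mm over their outsides, 17 N; a 20 N squeeze is enough)
- tongs_tip (a point): lower end of the tongs' jaws, midway between them: 80 mm below the pivot, same axes. V-grooved jaws reach from here 18 mm upward, 14 mm wide along x; shut they measure 22 mm over both along y, with almost no gap; fully open the gap is 24 mm and they measure 47 mm over their outsides. Above them the arms are slimmer
- rest_seat (a point): where the tongs' pivot lies when they hang on their rest, 109 mm above the bench: a fixed grey stand, two posts 37 mm apart inside (along this frame's x), each with a flat ledge for one end of the cross-bar. Lips 4 mm high hold the bar within about 4 mm; the jaws pass down between the posts; open to +y and -y. Hanging, the tongs' y lies along this y, either way round
- idler_1_mid (a point): washed chain idler, all alike to look at, 0.12 kg (three to five are there; absent: None). Round foot 46 mm across, 5 mm thick; plain upright steel stub 12 mm across up to 52 mm above the underside; on it a dark sprocket with 8 teeth. This point: on the axis, 26 mm above the underside; z up along the stub
- idler_1_wheel (a joint): angle of that idler's sprocket about its stub (rad, anticlockwise from above, near 0 at the start, no limit): 54 mm over the teeth, 41 mm at their roots, teeth 13 to 23 mm and bearing cap up to 29 mm above the underside. Flicked at 0.1 to 0.2 m/s a good bearing runs on for over a second and over 1 rad; a dragging one stops at once
- idler_2_mid (a point): washed chain idler, all alike to look at, 0.12 kg (three to five are there; absent: None). Round foot 46 mm across, 5 mm thick; plain upright steel stub 12 mm across up to 52 mm above the underside; on it a dark sprocket with 8 teeth. This point: on the axis, 26 mm above the underside; z up along the stub
- idler_2_wheel (a joint): angle of that idler's sprocket about its stub (rad, anticlockwise from above, near 0 at the start, no limit): 54 mm over the teeth, 41 mm at their roots, teeth 13 to 23 mm and bearing cap up to 29 mm above the underside. Flicked at 0.1 to 0.2 m/s a good bearing runs on for over a second and over 1 rad; a dragging one stops at once
- idler_3_mid (a point): washed chain idler, all alike to look at, 0.12 kg (three to five are there; absent: None). Round foot 46 mm across, 5 mm thick; plain upright steel stub 12 mm across up to 52 mm above the underside; on it a dark sprocket with 8 teeth. This point: on the axis, 26 mm above the underside; z up along the stub
- idler_3_wheel (a joint): angle of that idler's sprocket about its stub (rad, anticlockwise from above, near 0 at the start, no limit): 54 mm over the teeth, 41 mm at their roots, teeth 13 to 23 mm and bearing cap up to 29 mm above the underside. Flicked at 0.1 to 0.2 m/s a good bearing runs on for over a second and over 1 rad; a dragging one stops at once
- idler_4_mid (a point): washed chain idler, all alike to look at, 0.12 kg (three to five are there; absent: None). Round foot 46 mm across, 5 mm thick; plain upright steel stub 12 mm across up to 52 mm above the underside; on it a dark sprocket with 8 teeth. This point: on the axis, 26 mm above the underside; z up along the stub
- idler_4_wheel (a joint): angle of that idler's sprocket about its stub (rad, anticlockwise from above, near 0 at the start, no limit): 54 mm over the teeth, 41 mm at their roots, teeth 13 to 23 mm and bearing cap up to 29 mm above the underside. Flicked at 0.1 to 0.2 m/s a good bearing runs on for over a second and over 1 rad; a dragging one stops at once
- idler_5_mid (a point): washed chain idler, all alike to look at, 0.12 kg (three to five are there; absent: None). Round foot 46 mm across, 5 mm thick; plain upright steel stub 12 mm across up to 52 mm above the underside; on it a dark sprocket with 8 teeth. This point: on the axis, 26 mm above the underside; z up along the stub
- idler_5_wheel (a joint): angle of that idler's sprocket about its stub (rad, anticlockwise from above, near 0 at the start, no limit): 54 mm over the teeth, 41 mm at their roots, teeth 13 to 23 mm and bearing cap up to 29 mm above the underside. Flicked at 0.1 to 0.2 m/s a good bearing runs on for over a second and over 1 rad; a dragging one stops at once
- drip_floor (a point): centre of the floor of the fixed sheet-steel drip tray, 12 mm above the bench; 200 mm along x, 250 mm along y, rim 3 mm thick, 10 mm above this floor. The idlers stand here
- wood_tray: loose wooden tray for the good idlers, 119 mm along its x, 228 mm along its y; origin at the centre of its underside, floor 6 mm above it, walls 9 mm thick and up to 36 mm high
- scrap_floor (a point): centre of the floor of the fixed pale aluminium scrap tray (upright walls all round), 10 mm above the bench; inside 124 mm along x, 144 mm along y, walls 3 mm thick, 24 mm high above this floor
- block_edge (a point): a point on the far top edge of the fixed timber assembly block that stands between the robot and the drip tray: its flat top is 58 mm above the bench and reaches from this x toward the robot for 250 mm, 130 mm to each side of this point along y (a red-handled clamp stands on its near left corner). Keep clear of it
- piston: bystander: a piston, 66 mm across, 54 mm high, origin under its centre
- spring: bystander: a valve spring standing on end, 28 mm across, 42 mm high
- loose_bearing: bystander: a ball bearing lying flat, 47 mm across, 14 mm high
There are look-alikes about, which are no part of the job. What is shaped like the part that bears idler_2_mid but blue, green or red is not meant.

How it is judged:
At the end, for the whole second after the job is handed in: Every idler has had its sprocket turned (0.4 rad or more) and stands upright (0.2 rad) and still on the floor of its tray, free-running ones in the wooden, dragging ones in the aluminium tray; the tongs hang on their rest, pivot within 10 mm of the seat, upright within 0.15 rad (x of idler_1_mid in the frame of scrap_floor between -0.062 and 0.062 m and y of idler_1_mid in the frame of scrap_floor between -0.072 and 0.072 m and z of idler_1_mid in the frame of scrap_floor between 0.018 and 0.034 m and angle between each of idler_1_mid, idler_2_mid, idler_3_mid, idler_4_mid, idler_5_mid's own z axis and vertical below 0.2 rad and linear speed of each of idler_1, idler_2, idler_3, idler_4, idler_5, tongs below 0.05 m/s and (value of joint idler_1_wheel above 0.4 rad or value of joint idler_1_wheel below -0.4 rad) and x of idler_2_mid in the frame of wood_tray between -0.05 and 0.05 m and y of idler_2_mid in the frame of wood_tray between -0.105 and 0.105 m and z of idler_2_mid in the frame of wood_tray between 0.024 and 0.04 m and (value of joint idler_2_wheel above 0.4 rad or value of joint idler_2_wheel below -0.4 rad) and x of idler_3_mid in the frame of scrap_floor between -0.062 and 0.062 m and y of idler_3_mid in the frame of scrap_floor between -0.072 and 0.072 m and z of idler_3_mid in the frame of scrap_floor between 0.018 and 0.034 m and (value of joint idler_3_wheel above 0.4 rad or value of joint idler_3_wheel below -0.4 rad) and x of idler_4_mid in the frame of wood_tray between -0.05 and 0.05 m and y of idler_4_mid in the frame of wood_tray between -0.105 and 0.105 m and z of idler_4_mid in the frame of wood_tray between 0.024 and 0.04 m and (value of joint idler_4_wheel above 0.4 rad or value of joint idler_4_wheel below -0.4 rad) and x of idler_5_mid in the frame of wood_tray between -0.05 and 0.05 m and y of idler_5_mid in the frame of wood_tray between -0.105 and 0.105 m and z of idler_5_mid in the frame of wood_tray between 0.024 and 0.04 m and (value of joint idler_5_wheel above 0.4 rad or value of joint idler_5_wheel below -0.4 rad) and distance between tongs_pivot and rest_seat below 0.01 m and angle between tongs_pivot's own z axis and vertical below 0.15 rad); the robot touches nothing.
It fails at once if the fingers touch a wet idler (contact force between the fingers and idler_1 above 0.5 N or contact force between the fingers and idler_2 above 0.5 N or contact force between the fingers and idler_3 above 0.5 N or contact force between the fingers and idler_4 above 0.5 N or contact force between the fingers and idler_5 above 0.5 N).
It fails at once if an idler is lifted off the drip tray before its sprocket has been flicked round ((height (world z) of idler_1_mid above 0.06 m and value of joint idler_1_wheel between -0.3 and 0.3 rad) or (height (world z) of idler_2_mid above 0.06 m and value of joint idler_2_wheel between -0.3 and 0.3 rad) or (height (world z) of idler_3_mid above 0.06 m and value of joint idler_3_wheel between -0.3 and 0.3 rad) or (height (world z) of idler_4_mid above 0.06 m and value of joint idler_4_wheel between -0.3 and 0.3 rad) or (height (world z) of idler_5_mid above 0.06 m and value of joint idler_5_wheel between -0.3 and 0.3 rad)).
It fails at once if a bystander (piston, valve spring, loose bearing) is pushed out of its place (distance of any of piston, spring, loose_bearing from where it was at the start of the episode above 0.02 m).
It fails at once if an idler is knocked over or dropped on its side (angle between any of idler_1_mid, idler_2_mid, idler_3_mid, idler_4_mid, idler_5_mid's own z axis and vertical above 1 rad).
Of idler_1, idler_2, idler_3, idler_4, idler_5 only 3 to 5 are there at a start; the rules pass over those that are not, and their reading is None.
At some moment in a run one of idler_1, idler_2, idler_3, idler_4, idler_5 may be knocked a few centimetres aside while the robot is not near it.
It also fails if it takes over 210 s, if anything falls off the work surface, if the arm or the gripper's body presses on something with over 40 N, if the wrist force passes 120 N, or if a joint passes its speed limit or range.

### The arm

A 6-joint arm with a two-finger parallel gripper is mounted at the origin on a cart in front of the work surface, level with it; the furniture and walls round the work are solid. World frame = base frame: x ahead of the robot, y to its left, z up, the work surface at z = 0. Lengths are in m, angles in rad, forces in N, time in s.
With the tool pointing down it reaches from about 0.325 to 0.75 m from the base axis. Payload 7.6 kg.
Tool frame: the origin (TCP) lies at the very end of the fingers, on their centre line; the grasp point (between the pads) lies 19 mm behind it (env.grasp_offset is the y of the grasp point in the tool frame, in m); y points along the fingers, x is the direction in which the jaws open and shut, and the axes are right-handed (so a half turn about y gives the same grasp; the last joint's range is limited). The gripper opens to 85 mm and grips with 20 to 120 N. Pads are 22 mm wide; open, the fingers measure 114 mm over their backs; the gripper's body (76 mm by 85 mm) begins 54 mm behind the grasp point. The pads swing forward as they close: fully open they stand 13 mm farther back than shut.
Start: joints at [1.13, 0.052, 1.401, -0, 1.689, -0.07], TCP at [0.19, 0.489, 0.231] pointing down, gripper open.
Joint ranges: [-2.9, 2.9], [-0.91, 2.17], [0.12, 2.37], [-1.06, 4.2], [0.26, 2.73], [-2.93, 2.93]. Speed limits (rad/s): [2.57, 2.57, 3.01, 3.14, 3.14, 3.14].

### API

Orientations are given as a unit quaternion [w, x, y, z].
In Python, from bench import env, viewer gives the robot as it stands. The module is installed in compiled form; this text tells all that it offers.
- The arm moves only by the tool carry_out, never from a script. Its argument "rows" is a list of rows, each a list of 3 entries, a list of its own where there are three numbers: the closure, from 0 (fully open) to 1 (shut), then the shift along the tool's x, y, z in units of 30 mm (1.0 is 30 mm), then the turn about the tool's y in rad. In form: [[fingers, [dx, dy, dz], twist], ...]. A call has 1 to 8 rows; each row is the pose to reach, as a shift and turn from the pose commanded when the call began, along the tool's axes at that moment; what a row does not reach only later rows make up. A row lasts 1/8 s, in which the tool goes at most 62.5 mm and 10.7 degrees, less where a joint would pass 70% of its speed; a pose out of reach is approached as far as the arm can. A call with a gripper value outside its range is refused whole. The fingers move at their own pace and stop on an object; the grip force is fixed at half the most. Time passes only in rows, so rows that repeat a pose let the fingers close. It gives the time, the measured TCP pose, the force and the opening at its end, in the units of the state.
- env.get_state(): the state, without advancing time (a new reading comes with each control period).
- viewer.camera(name): name is "scene" or "top"; returns a dict with "pixels" (480x640x3 uint8, blue, green, red), "mtx" (3x3 intrinsics, pixels), "k1" (the pictures are not rectified: a ray, as slopes to the right and down, at radius r is drawn at 1 + k1 r^2 times it, then the intrinsics apply), "view" (4x4, takes a point from world to camera coordinates). Camera axes: x right, y down, z forward; pixel columns grow to the right and rows downward; lengths in m; the calibration is good to about 2 mm. A picture is of the moment at which its call begins. There is no depth.
- env.close_job(): hands the job in, once; it reports no verdict.
The state is a dict: "t": time; "joints": joint angles; "joint_vel": joint speeds; "joint_efforts": joint torques, N m; "ee_pos": TCP position; "orientation": TCP orientation; "ft_force": force on the tool from outside, world axes, zero at the start; "torque": the same for the moment, N m; "finger_gap": finger opening in m.
Only numpy, scipy, OpenCV 4.12 (cv2) and the standard library are available. Lean on these libraries where they do the work, as an engineer would, in place of code of your own. Each camera call takes 0.05 s, during which the arm holds its last target.

## Working session

There is one attempt and no reset: what is moved stays moved. The work goes in short steps, Python scripts to look and compute and a tool call to move; the robot and the scene stay as the last step left them, time stands still between calls to the robot, and variables do not carry over. Pictures are saved under pics/ and viewed, and the job is handed in when it is done.

Besides the shell and the picture viewer there is one more tool, called as name(argument=value, ...), one argument or row to a line, values as JSON. carry_out: Moves the arm, as the interface text tells. Its arguments: {"type":"object","properties":{"rows":{"type":"array","items":{"type":"array"}}},"required":["rows"]}

```bash
mkdir -p pics; ls
cat > h.py <<'E'
import numpy as np, cv2
from bench import env, viewer
def cam(n):
    c=viewer.camera(n); return c
def ray(c,u,v):
    K=np.array(c["mtx"]);k1=c["k1"]
    x=(u-K[0,2])/K[0,0]; y=(v-K[1,2])/K[1,1]
    rd=np.hypot(x,y); r=rd
    for _ in range(30): r=rd/(1+k1*r*r)
    s=r/rd if rd>0 else 1
    T=np.array(c["view"]); R=T[:3,:3]; o=-R.T@T[:3,3]
    d=R.T@np.array([x*s,y*s,1.]); return o,d
def onz(c,u,v,z):
    o,d=ray(c,u,v); return o+d*(z-o[2])/d[2]
def proj(c,P):
    T=np.array(c["view"]);K=np.array(c["mtx"]); p=T[:3,:3]@np.asarray(P,float)+T[:3,3]
    x,y=p[0]/p[2],p[1]/p[2]; s=1+c["k1"]*(x*x+y*y)
    return np.array([K[0,0]*x*s+K[0,2],K[1,1]*y*s+K[1,2]])
def save(c,n): cv2.imwrite("pics/"+n,c["pixels"])
E
python3 - <<'E'
from h import *
for n in("scene","top"):
    c=cam(n); save(c,n+"0.png"); print(n,c["mtx"],c["k1"],c["view"])
s=env.get_state(); print(s, env.grasp_offset)
E
```

```text
pics
scene [[547.53412657   0.         328.0192932 ]
 [  0.         547.53412657 232.58969213]
 [  0.           0.           1.        ]] -0.07967358737372825 [[-0.57702217 -0.81652711  0.01813542  0.32746013]
 [-0.57666414  0.39159087 -0.71701817  0.43289444]
 [ 0.57836311 -0.42419343 -0.69681852  0.89819497]
 [ 0.          0.          0.          1.        ]]
top [[594.70861006   0.         316.73060362]
 [  0.         594.70861006 233.58495064]
 [  0.           0.           1.        ]] -0.1095323724642354 [[ 0.02380609 -0.9996512  -0.01143493 -0.02754984]
 [-0.99880646 -0.0232949  -0.04293023  0.58000278]
 [ 0.04264888  0.01244328 -0.99901263  1.36835918]
 [ 0.          0.          0.          1.        ]]
{'t': 0.1, 'joints': array([ 1.12969215e+00,  5.27850231e-02,  1.40162110e+00,  3.59167011e-05,
        1.68862042e+00, -7.03073630e-02]), 'joint_vel': array([ 1.86686366e-03, -2.20065307e-03, -2.88313089e-03, -4.31647259e-04,
        3.36952511e-05, -1.18921230e-03]), 'joint_efforts': array([ 1.24418559e-03, -3.82583642e+01, -3.60985637e+01, -9.13473423e-05,
        4.75040390e-03, -9.21208368e-06]), 'ee_pos': array([0.19009429, 0.48908392, 0.23055183]), 'orientation': array([-0.58335426,  0.58384479,  0.39881964, -0.39970736]), 'ft_force': array([-0.06155623,  0.74241213,  0.3384691 ]), 'torque': array([-0.0487614 ,  0.03621096,  0.00028381]), 'finger_gap': 0.08527955546815476} -0.0187
```

View pics/scene0.png

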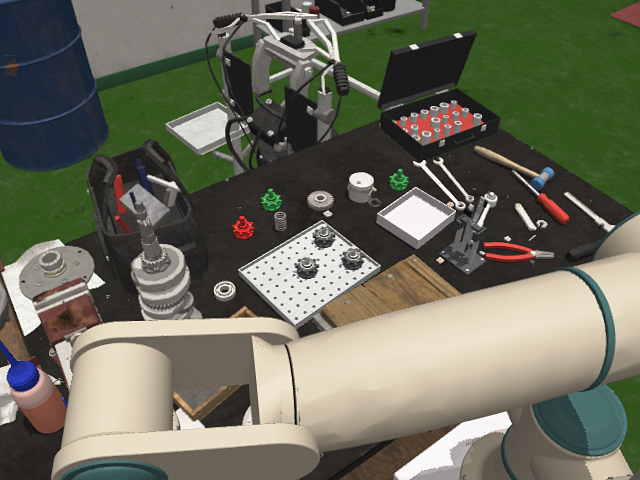

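View pics/top0.png

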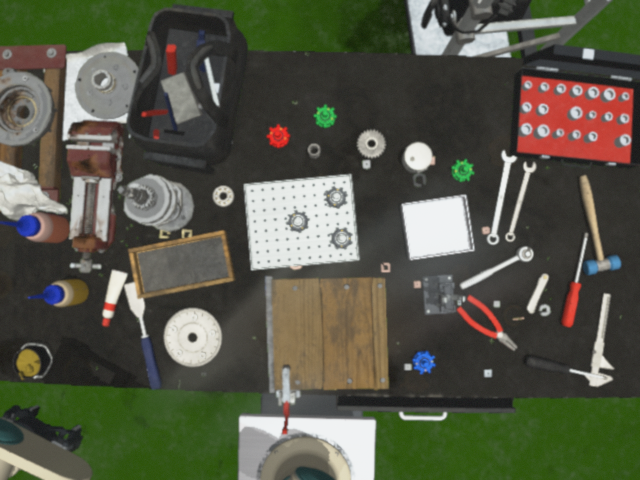

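The top view shows three dark idlers on the drip tray at about (299,221), (336,197) and (342,238). The red, green and blue sprockets elsewhere are look-alikes. The tongs and rest are near (440,295), the wooden tray near (182,264) and the scrap tray near (437,226).

Run:
```python
from h import *
c=cam("top"); im=c["pixels"]
cv2.imwrite("pics/c1.png",cv2.resize(im[165:285,235:365],None,fx=6,fy=5,interpolation=cv2.INTER_CUBIC)[:600,:780])
cv2.imwrite("pics/c2.png",cv2.resize(im[180:320,390:500],None,fx=5,fy=4.2,interpolation=cv2.INTER_CUBIC))
s=cam("scene")
cv2.imwrite("pics/c3.png",cv2.resize(s["pixels"][175:285,370:520],None,fx=5,fy=5,interpolation=cv2.INTER_CUBIC))
for n,u,v,z in [("i1",299,221,.05),("i2",336,197,.05),("i3",342,238,.05),("rest",440,295,.109),("wood",182,264,.036),("scrap",437,226,.03),("drip",302,222,.012)]: print(n,onz(c,u,v,z))
print(proj(c,[.19,.489,.23]))
```

```text
i1 [0.60642264 0.02641788 0.05      ]
i2 [ 0.6627969  -0.05599727  0.05      ]
i3 [ 0.57024106 -0.07159818  0.05      ]
rest [ 0.45000932 -0.28406685  0.109     ]
wood [0.50237767 0.29348441 0.036     ]
scrap [ 0.60362264 -0.29002071  0.03      ]
drip [0.60665646 0.02101001 0.012     ]
[ 60.07958548 417.64254978]
```

View pics/c1.png

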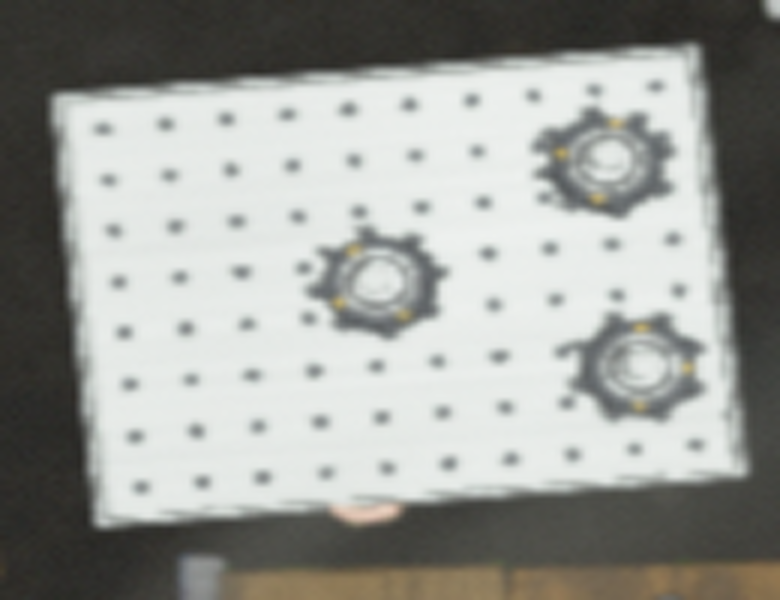

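View pics/c2.png

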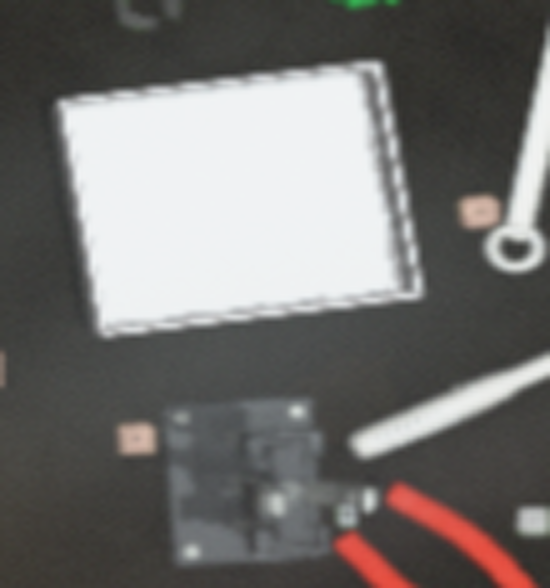

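View pics/c3.png

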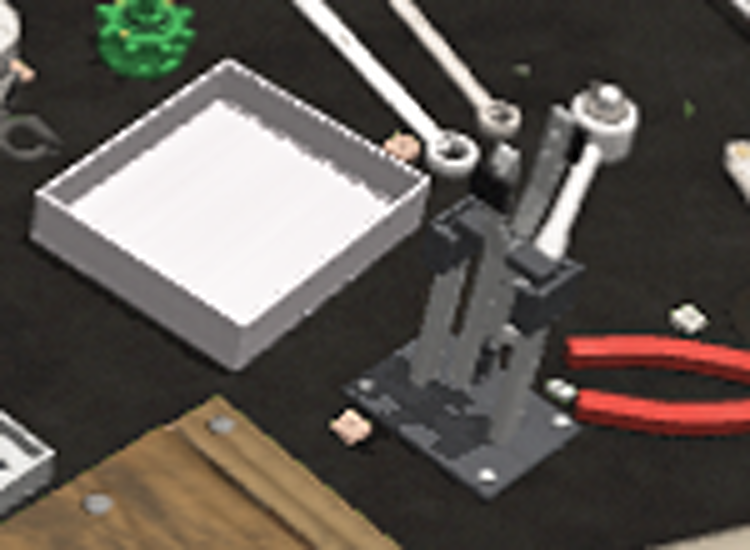

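Run:
```python
from h import *
c=cam("top"); im=c["pixels"]
cv2.imwrite("pics/d1.png",cv2.resize(im[265:325,415:480],None,fx=10,fy=10,interpolation=cv2.INTER_LINEAR))
s=cam("scene")
cv2.imwrite("pics/d2.png",cv2.resize(s["pixels"][190:280,435:495],None,fx=6.6,fy=6.6,interpolation=cv2.INTER_LINEAR))
```

```text
(no output)
```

View pics/d1.png

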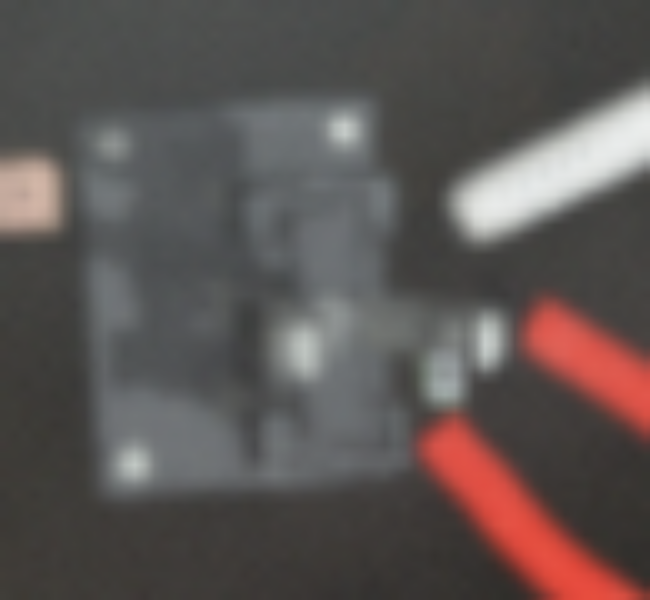

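View pics/d2.png

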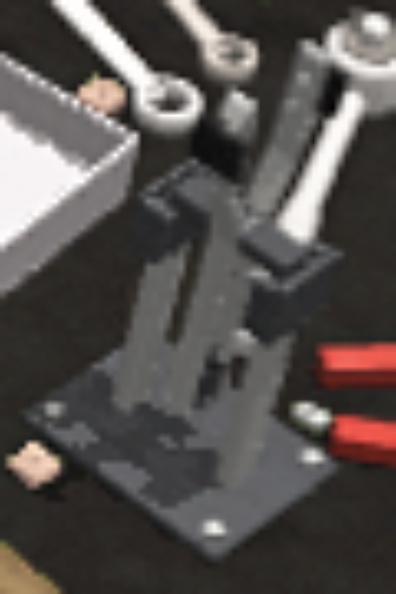

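```bash
cat >> h.py <<'E'
def tri(c1,p1,c2,p2):
    o1,d1=ray(c1,*p1);o2,d2=ray(c2,*p2)
    A=np.stack([d1,-d2],1); t=np.linalg.lstsq(A,o2-o1,rcond=None)[0]
    a=o1+d1*t[0];b=o2+d2*t[1]; return (a+b)/2,np.linalg.norm(a-b)
E
python3 - <<'E'
from h import *
t=cam("top");s=cam("scene")
print(ray(t,300,200)[0],ray(s,300,200)[0])
T=lambda x,y:(415+x/10-.45,265+y/10-.45)
S=lambda x,y:(435+x/6.6-.42,190+y/6.6-.42)
for n,a,b in [("scrA",(110,143),(55,408)),("scrC",(132,463),(213,527)),("scrB",(345,130),(0,0)),("armL",(300,350),(240,105)),("armR",(490,340),(310,45)),]:
    print(n, onz(t,*T(*a),.006),onz(t,*T(*a),.176), onz(s,*S(*b),.006),onz(s,*S(*b),.176),tri(t,T(*a),s,S(*b)))
print("ledge tops", [onz(s,*S(*p),.113) for p in [(200,163),(148,195),(342,255),(270,285),(245,230),(165,215)]])
print("ledge top view", [onz(t,*T(*p),.113) for p in [(250,180),(395,180),(270,470),(410,465)]])
E
```

```text
[ 0.52160739 -0.03105601  1.39159273] [-0.08089638  0.47887097  0.93033344]
scrA [ 0.48114639 -0.26978372  0.006     ] [ 0.4861106  -0.24049394  0.176     ] [ 0.48185272 -0.27151773  0.006     ] [ 0.37835398 -0.13350901  0.176     ] (array([ 0.48094751, -0.26972464,  0.00784924]), np.float64(0.0007174105276963165))
scrC [ 0.4068325 -0.2764322  0.006    ] [ 0.42091437 -0.24632671  0.176     ] [ 0.40856119 -0.27722982  0.006     ] [ 0.31854196 -0.13817055  0.176     ] (array([ 0.40725355, -0.27582119,  0.0080693 ]), np.float64(0.0006875485440544092))
scrB [ 0.48532048 -0.3248843   0.006     ] [ 0.48977257 -0.28883416  0.176     ] [ 0.66106817 -0.41321357  0.006     ] [ 0.52460879 -0.24914466  0.176     ] (array([ 0.50723925, -0.26793707,  0.18064898]), np.float64(0.05201492038423172))
armL [ 0.43387866 -0.31527713  0.006     ] [ 0.4446422 -0.2804057  0.176    ] [ 0.56068681 -0.44782974  0.006     ] [ 0.44268919 -0.27739436  0.176     ] (array([ 0.44467772, -0.28081822,  0.17286264]), np.float64(0.0006465675876852038))
armR [ 0.43705222 -0.35995091  0.006     ] [ 0.44742639 -0.31959841  0.176     ] [ 0.57052507 -0.49823785  0.006     ] [ 0.45071804 -0.3185316   0.176     ] (array([ 0.44864663, -0.31809739,  0.17769163]), np.float64(0.003068792562121872))
ledge tops [array([ 0.47296429, -0.30708954,  0.113     ]), array([ 0.47148233, -0.28065903,  0.113     ]), array([ 0.41366673, -0.31387117,  0.113     ]), array([ 0.41726856, -0.28313773,  0.113     ]), array([ 0.44065691, -0.29556949,  0.113     ]), array([ 0.46114058, -0.27836236,  0.113     ])]
ledge top view [array([ 0.4769539 , -0.28178909,  0.113     ]), array([ 0.47759074, -0.31324792,  0.113     ]), array([ 0.41476135, -0.28735715,  0.113     ]), array([ 0.41639167, -0.31769501,  0.113     ])]
```

```bash
cat >> h.py <<'E'
from scipy.spatial.transform import Rotation as Ro
def pose(s=None):
    s=s or env.get_state(); q=np.array(s["orientation"]); R=Ro.from_quat(q[[1,2,3,0]]).as_matrix(); return np.array(s["ee_pos"]),R
def idlers(c,z=.035,tray=((.50,-.12),(.71,.16)),thr=110,amin=150):
    """dark blobs on drip tray in top view -> circle centres"""
    im=c["pixels"]; g=cv2.cvtColor(im,cv2.COLOR_BGR2GRAY)
    m=(g<thr).astype(np.uint8)
    m=cv2.morphologyEx(m,cv2.MORPH_CLOSE,np.ones((3,3)))
    m=cv2.morphologyEx(m,cv2.MORPH_OPEN,cv2.getStructuringElement(cv2.MORPH_ELLIPSE,(5,5)))
    out=[]
    for k in cv2.findContours(m,cv2.RETR_EXTERNAL,cv2.CHAIN_APPROX_NONE)[0]:
        a=cv2.contourArea(k)
        if amin<a<1200:
            (u,v),r=cv2.minEnclosingCircle(k); P=onz(c,u,v,z)
            if tray[0][0]<P[0]<tray[1][0] and tray[0][1]<P[1]<tray[1][1]:
                out.append((u,v,r,a,P))
    return out
def plan(P,yaw=None):
    """shift/twist for TCP target P; yaw = heading of tool x (mod pi)"""
    p,R=pose(); d=R.T@(np.array(P)-p)/.03
    cur=np.arctan2(R[1,0],R[0,0]); tw=0
    if yaw is not None:
        tw=-((yaw-cur+np.pi/2)%np.pi-np.pi/2)
    print("TCP",p.round(4),"yawx",round(cur,3),"down",R[:,1].round(3),"move",d.round(2),"twist",round(tw,3))
E
python3 - <<'E'
from h import *
t=cam("top")
for o in idlers(t): print(o)
plan([.4465,-.2995,.14],np.pi/2+.088)
E
```

```text
TCP [0.1902 0.4893 0.2313] yawx 1.2 down [ 0. -0. -1.] move [-21.41   3.04 -17.49] twist -0.459
```

Run:
```python
from h import *
t=cam("top"); g=cv2.cvtColor(t["pixels"],cv2.COLOR_BGR2GRAY)
print(g[221,280:320:1]); print(g[238,325:360])
```

```text
[232 232 232 232 230 224 203 181 142 115 120 147 150 150 192 219 229 230
 229 224 229 226 186 173 146 114 101 132 200 226 235 237 237 237 237 237
 237 237 236 237]
[237 236 236 236 235 227 176 112 106 136 169 153 159 170 185 216 229 232
 230 226 219 190 206 190 175 170 214 230 232 225 193 189 141  85  64]
```

```bash
python3 - <<'E'
s=open('h.py').read()
a=s.index("    m=(g<thr)"); b=s.index("    out=[]")
s=s[:a]+'''    m=(g<thr).astype(np.uint8)
    f=np.zeros_like(m)
    for k in cv2.findContours(m,cv2.RETR_CCOMP,cv2.CHAIN_APPROX_NONE)[0]:
        if cv2.contourArea(k)<1200: cv2.drawContours(f,[k],-1,1,-1)
    m=cv2.morphologyEx(f,cv2.MORPH_OPEN,cv2.getStructuringElement(cv2.MORPH_ELLIPSE,(9,9)))
'''+s[b:]
s=s.replace("thr=110","thr=190")
open('h.py','w').write(s)
E
python3 - <<'E'
from h import *
t=cam("top")
for o in idlers(t): print(o)
sc=cam("scene"); 
for o in idlers(t): print(proj(sc,[*o[4][:2],.064]),proj(sc,[*o[4][:2],.012]))
cv2.imwrite("pics/e1.png",cv2.resize(sc["pixels"][215:290,270:380],None,fx=7,fy=7,interpolation=cv2.INTER_LINEAR))
im=t["pixels"]
cv2.imwrite("pics/e2.png",cv2.resize(im[220:310,120:245],None,fx=6,fy=6,interpolation=cv2.INTER_LINEAR))
E
```

```text
(340.5, 238.0, 10.547611236572266, 303.0, array([ 0.57070495, -0.06862953,  0.035     ]))
(297.68182373046875, 221.36363220214844, 10.641220092773438, 300.0, array([0.60646896, 0.03005463, 0.035     ]))
(335.5, 196.77272033691406, 11.15731430053711, 313.5, array([ 0.66487173, -0.05512012,  0.035     ]))
[353.0022763 246.5936642] [351.86011016 262.52334391]
[306.94974577 255.11997396] [307.15645509 271.06753466]
[323.67135287 224.7830158 ] [323.39489131 240.73151422]
```

View pics/e1.png

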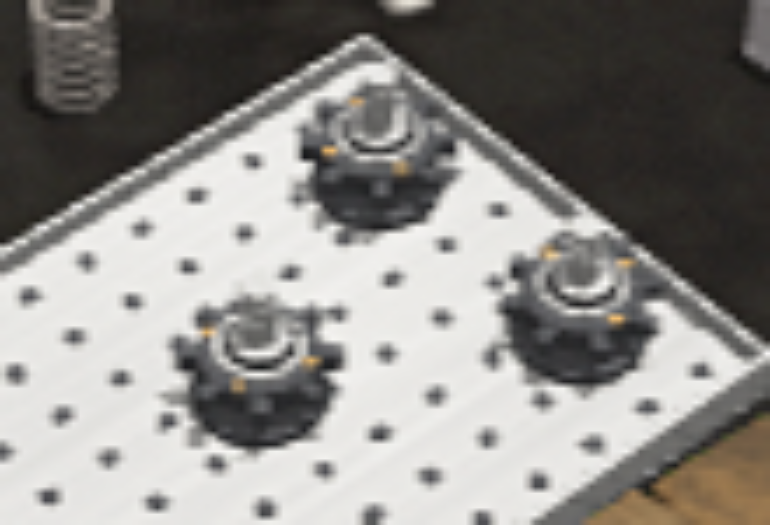

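View pics/e2.png

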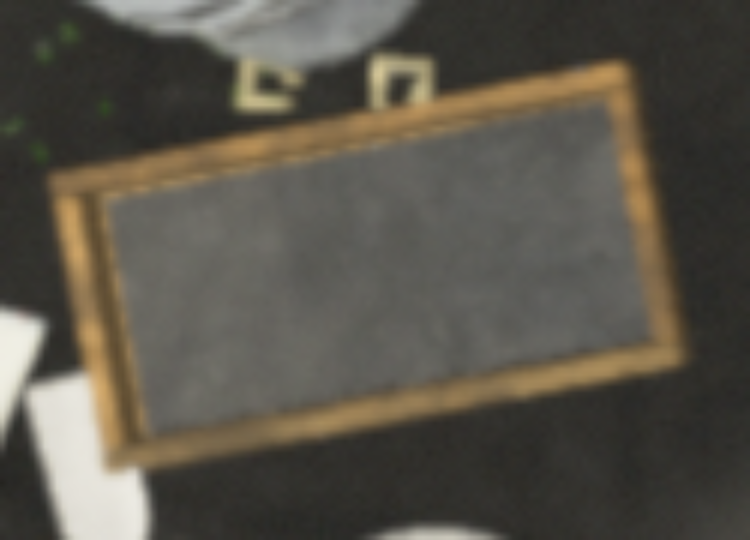

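Run:
```python
from h import *
t=cam("top");sc=cam("scene")
S=lambda x,y:(270+x/7-.43,215+y/7-.43)
C=lambda x,y:(235+x/6-.42,165+y/5-.4)
for a,b,top in [((372,132),(607,157),(378,92)),((582,272),(638,365),(578,245)),((253,337),(378,280),(255,305))]:
    print("scene cap",onz(sc,*S(*a),.041),"scene stub top",onz(sc,*S(*top),.064),"top",onz(t,*C(*b),.041))
print("rim corner",onz(sc,*S(368,36),.022),onz(t,*C(697,47),.022), tri(sc,S(368,36),t,C(697,47)))
E=lambda x,y:(120+x/6-.42,220+y/6-.42)
print("wood outer",[onz(t,*E(*p),.036).round(4) for p in [(50,180),(630,65),(688,358),(115,468)]])
D=lambda x,y:(390+x/5-.4,180+y/4.2-.4)
print("scrap outer",[onz(t,*D(*p),.034).round(4) for p in [(60,100),(380,63),(420,295),(100,335)]])
print("drip outer",[onz(t,*C(*p),.022).round(4) for p in [(52,93),(697,45),(745,472),(97,525)]])
```

```text
scene cap [ 0.6619103  -0.05068617  0.041     ] scene stub top [ 0.65698735 -0.04933234  0.064     ] top [ 0.66602016 -0.0555369   0.041     ]
scene cap [ 0.57123673 -0.06966151  0.041     ] scene stub top [ 0.56445419 -0.06151951  0.064     ] top [ 0.57141884 -0.06938199  0.041     ]
scene cap [0.60707199 0.03317369 0.041     ] scene stub top [0.6001322  0.03675091 0.064     ] top [0.60782956 0.03006037 0.041     ]
rim corner [ 0.71788798 -0.08822818  0.022     ] [ 0.72006639 -0.08950887  0.022     ] (array([ 0.72034242, -0.08975805,  0.01934135]), np.float64(0.0003478512473964802))
wood outer [array([0.5323, 0.4217, 0.036 ]), array([0.5818, 0.1972, 0.036 ]), array([0.4707, 0.1717, 0.036 ]), array([0.4223, 0.3925, 0.036 ])]
scrap outer [array([ 0.6533, -0.207 ,  0.034 ]), array([ 0.6774, -0.3546,  0.034 ]), array([ 0.5507, -0.3747,  0.034 ]), array([ 0.5256, -0.2276,  0.034 ])]
drip outer [array([0.6932, 0.1594, 0.022 ]), array([ 0.721 , -0.0895,  0.022 ]), array([ 0.5238, -0.112 ,  0.022 ]), array([0.4934, 0.1362, 0.022 ])]
```

carry_out(
  rows=[
    [0,[-1.2,-0.6,-1.6],0],
    [0,[-2.3,-0.6,-3.2],-0.1],
    [0,[-3.5,-0.6,-4.8],-0.2],
    [0,[-4.6,-0.6,-6.4],-0.3],
    [0,[-5.8,-0.6,-8.0],-0.4],
    [0,[-6.9,-0.6,-9.6],-0.46],
    [0,[-8.0,-0.6,-11.2],-0.46],
    [0,[-9.0,-0.6,-12.8],-0.46],
  ],
)

```text
t: 1.7
ee_pos: [0.4511, 0.0967, 0.2496]
orientation: [-0.477, 0.477, 0.522, -0.521]
ft_force: [0.3, 1.6, 0.4]
finger_gap: 0.0856
```

```bash
python3 -c "
from h import *
plan([.4465,-.2995,.22],1.66); plan([.4465,-.2995,.14],1.66)"
```

```text
TCP [0.4511 0.0967 0.2496] yawx 1.66 down [ 0.001  0.    -1.   ] move [-13.14   0.98   1.33] twist -0.0
TCP [0.4511 0.0967 0.2496] yawx 1.66 down [ 0.001  0.    -1.   ] move [-13.14   3.65   1.33] twist -0.0
```

carry_out(
  rows=[
    [0,[-2,0,0.2],0],
    [0,[-4,0,0.4],0],
    [0,[-6,0,0.6],0],
    [0,[-8,0,0.8],0],
    [0,[-10,0,1.0],0],
    [0,[-12,0,1.2],0],
    [0,[-13.1,0.4,1.33],0],
    [0,[-13.1,1.0,1.33],0],
  ],
)

```text
t: 2.7
ee_pos: [0.4452, -0.2984, 0.2187]
orientation: [0.478, -0.478, -0.521, 0.521]
ft_force: [-0.2, 0.6, 0.1]
finger_gap: 0.0854
```

Run:
```python
from h import *
plan([.4465,-.2995,.14],1.66)
t=cam("top");s=cam("scene")
p,R=pose()
print(proj(t,p),proj(s,p))
cv2.imwrite("pics/f1.png",cv2.resize(t["pixels"][250:340,390:510],None,fx=6,fy=6,interpolation=cv2.INTER_LINEAR))
cv2.imwrite("pics/f2.png",cv2.resize(s["pixels"][130:280,400:540],None,fx=4,fy=4,interpolation=cv2.INTER_LINEAR))
```

```text
TCP [ 0.4452 -0.2984  0.2187] yawx 1.657 down [ 0. -0. -1.] move [-0.04  2.62 -0.04] twist -0.003
[456.22163401 301.00256772] [480.09354161 187.10749511]
```

View pics/f1.png

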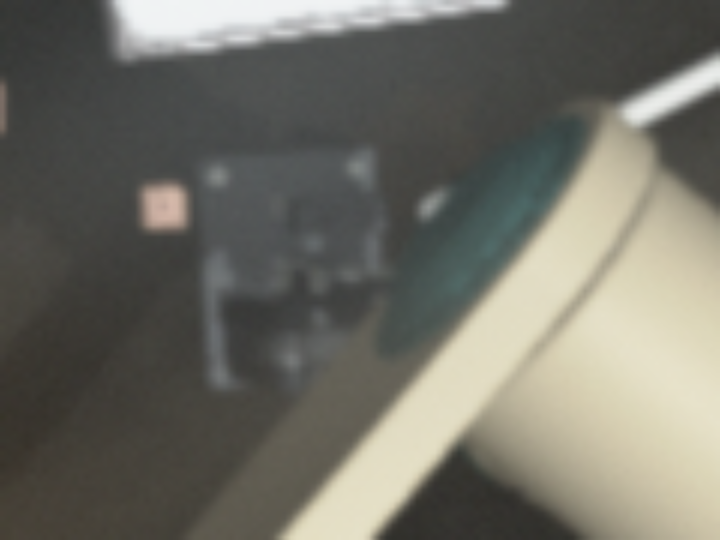

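View pics/f2.png

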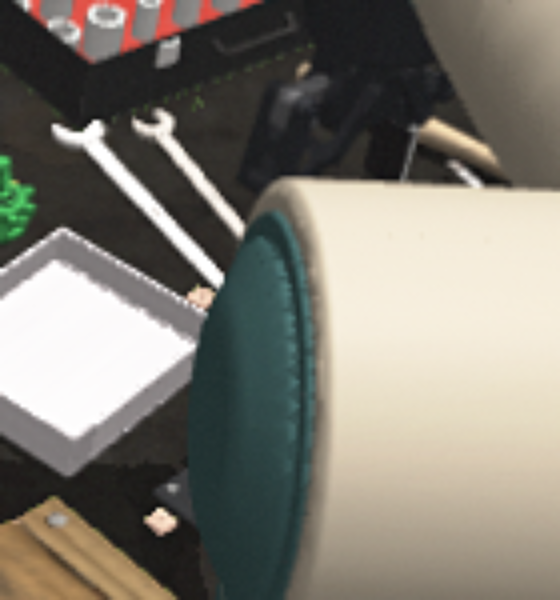

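carry_out(
  rows=[
    [0,[0,0.5,0],0],
    [0,[0,1.0,0],0],
    [0,[0,1.5,0],0],
    [0,[0,2.0,0],0],
    [0,[0,2.6,0],0],
    [0,[0,2.6,0],0],
    [0.2,[0,2.6,0],0],
    [0.3,[0,2.6,0],0],
  ],
)

```text
t: 3.8
ee_pos: [0.4459, -0.2967, 0.1421]
orientation: [-0.477, 0.478, 0.522, -0.522]
ft_force: [0.2, 0.8, 0.6]
finger_gap: 0.0597
```

carry_out(
  rows=[
    [0.35,[0,0,0],0],
    [0.38,[0,0,0],0],
    [0.4,[0,0,0],0],
    [0.41,[0,0,0],0],
    [0.41,[0,0,0],0],
    [0.41,[0,0,0],0],
  ],
)

```text
t: 4.55
ee_pos: [0.4461, -0.297, 0.1434]
orientation: [-0.476, 0.478, 0.522, -0.522]
ft_force: [-1.5, 1.1, 6.5]
finger_gap: 0.0505
```

Run:
```python
from h import *
s=env.get_state();print(s["finger_gap"],s["ft_force"],s["torque"],s["joints"]); plan([.4465,-.2995,.14],1.66)
```

```text
0.050456980883741 [-1.50272929  1.06089231  6.46733349] [ 0.18076137  0.31425179 -0.05116359] [-6.56190143e-01  1.25150243e-01  1.49957111e+00 -9.15978689e-05
  1.51363522e+00 -2.31612077e+00]
TCP [ 0.4461 -0.297   0.1434] yawx 1.66 down [ 0.003 -0.002 -1.   ] move [-0.08  0.11 -0.  ] twist -0.0
```

carry_out(
  rows=[
    [0.41,[0,-0.1,0],0],
    [0.41,[0,-0.3,0],0],
    [0.41,[0,-0.6,0],0],
    [0.41,[0,-1.0,0],0],
    [0.41,[0,-1.5,0],0],
    [0.41,[0,-2.0,0],0],
    [0.41,[0,-2.6,0],0],
    [0.41,[0,-3.0,0],0],
  ],
)

```text
t: 5.55
ee_pos: [0.4458, -0.2966, 0.233]
orientation: [-0.477, 0.478, 0.522, -0.522]
ft_force: [-0.5, -0.7, -1.2]
finger_gap: 0.0505
```

Run:
```python
from h import *
s=env.get_state();print(s["finger_gap"],s["ft_force"]); plan([.607,.12,.24],1.66); plan([.607,.075,.24],1.66)
```

```text
0.050461193803582625 [-0.52860879 -0.69571294 -1.1801255 ]
TCP [ 0.4458 -0.2966  0.233 ] yawx 1.66 down [ 0.001 -0.001 -1.   ] move [13.35 -0.24 -6.59] twist 0.0
TCP [ 0.4458 -0.2966  0.233 ] yawx 1.66 down [ 0.001 -0.001 -1.   ] move [11.86 -0.24 -6.46] twist 0.0
```

carry_out(
  rows=[
    [0.41,[0.6,0,-0.3],0],
    [0.41,[1.4,0,-0.7],0],
    [0.41,[2.4,0,-1.2],0],
    [0.41,[3.4,0,-1.7],0],
    [0.41,[4.4,0,-2.2],0],
    [0.41,[5.4,0,-2.7],0],
    [0.41,[6.4,0,-3.2],0],
    [0.41,[7.4,0,-3.7],0],
  ],
)

```text
t: 6.55
ee_pos: [0.5363, -0.0632, 0.2306]
orientation: [0.477, -0.477, -0.522, 0.522]
ft_force: [0.7, -1.0, -1.0]
finger_gap: 0.0508
```

carry_out(
  rows=[
    [0.41,[1.0,0,-0.5],0],
    [0.41,[2.0,0,-1.0],0],
    [0.41,[3.0,0,-1.5],0],
    [0.41,[4.0,0,-2.0],0],
    [0.41,[4.9,0,-2.4],0],
    [0.41,[5.6,0,-2.7],0],
    [0.41,[5.9,0,-2.9],0],
    [0.41,[5.9,0,-2.9],0],
  ],
)

```text
t: 7.55
ee_pos: [0.6073, 0.1189, 0.231]
orientation: [0.477, -0.477, -0.522, 0.522]
ft_force: [-0.7, -1.3, -0.7]
finger_gap: 0.0505
```

Run:
```python
from h import *
plan([.607,.12,.24],1.66)
t=cam("top");s=cam("scene");save(t,"g1.png");save(s,"g2.png")
p,R=pose()
for d in(0,.05,.111):
  q=p+R[:,1]*d; print(proj(t,q),proj(s,q))
```

```text
TCP [0.6073 0.1189 0.231 ] yawx 1.661 down [-0.001 -0.    -1.   ] move [ 0.04 -0.3   0.01] twist 0.001
[248.61577899 213.6505972 ] [267.4548181  213.16101458]
[251.69257999 215.52281695] [268.95886596 232.06668394]
[255.1216376  217.60917662] [270.68045968 253.53437967]
```

View pics/g1.png

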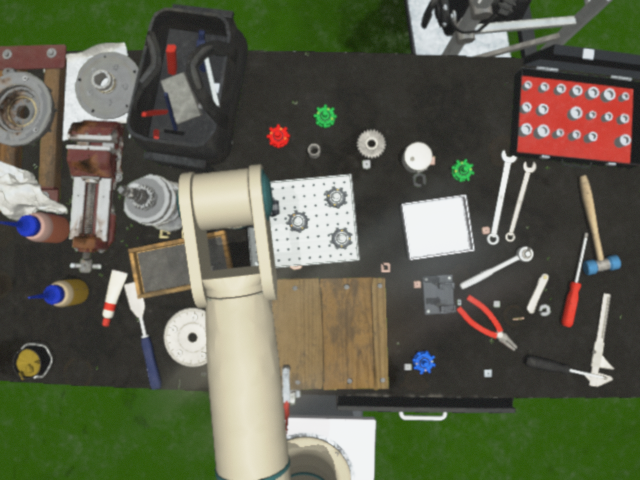

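View pics/g2.png

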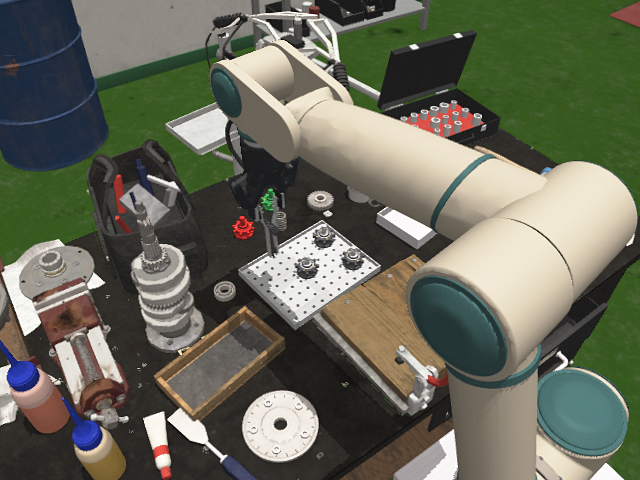

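Run:
```python
from h import *
s=cv2.imread("pics/g2.png")
cv2.imwrite("pics/g3.png",cv2.resize(s[170:270,220:330],None,fx=6,fy=6,interpolation=cv2.INTER_LINEAR))
```

```text
(no output)
```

View pics/g3.png

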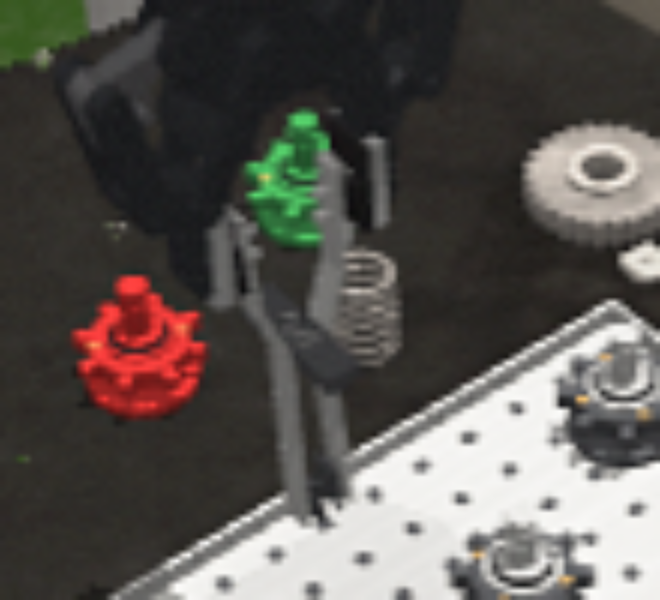

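Run:
```python
from h import *
plan([.578,.085,.1395],1.66)
p,R=pose();print(R.round(3)); print(R.T@np.array([0,-1,0]))
```

```text
TCP [0.6072 0.1179 0.2313] yawx 1.659 down [-0. -0. -1.] move [-1.01  3.06  1.06] twist -0.001
[[-0.088 -0.    -0.996]
 [ 0.996 -0.    -0.088]
 [-0.    -1.     0.   ]]
[-9.96097971e-01  2.48679765e-04  8.82540106e-02]
```

carry_out(
  rows=[
    [0.41,[-0.3,0.5,0.3],0],
    [0.41,[-0.7,1.0,0.7],0],
    [0.41,[-1.0,1.5,1.06],0],
    [0.41,[-1.0,2.0,1.06],0],
    [0.41,[-1.0,2.5,1.06],0],
    [0.41,[-1.0,2.9,1.06],0],
    [0.41,[-1.0,3.05,1.06],0],
    [0.41,[-1.0,3.05,1.06],0],
  ],
)

```text
t: 8.65
ee_pos: [0.5783, 0.086, 0.1396]
orientation: [0.477, -0.477, -0.522, 0.522]
ft_force: [0.3, 0.3, -0.0]
finger_gap: 0.0506
```

Run:
```python
from h import *
plan([.578,-.005,.1395],1.66)
s=cam("scene");save(s,"h1.png");s=s["pixels"]
cv2.imwrite("pics/h2.png",cv2.resize(s[180:300,250:380],None,fx=6,fy=5,interpolation=cv2.INTER_LINEAR))
```

```text
TCP [0.5783 0.086  0.1396] yawx 1.66 down [-0.  0. -1.] move [-3.02  0.    0.28] twist 0.0
```

View pics/h2.png

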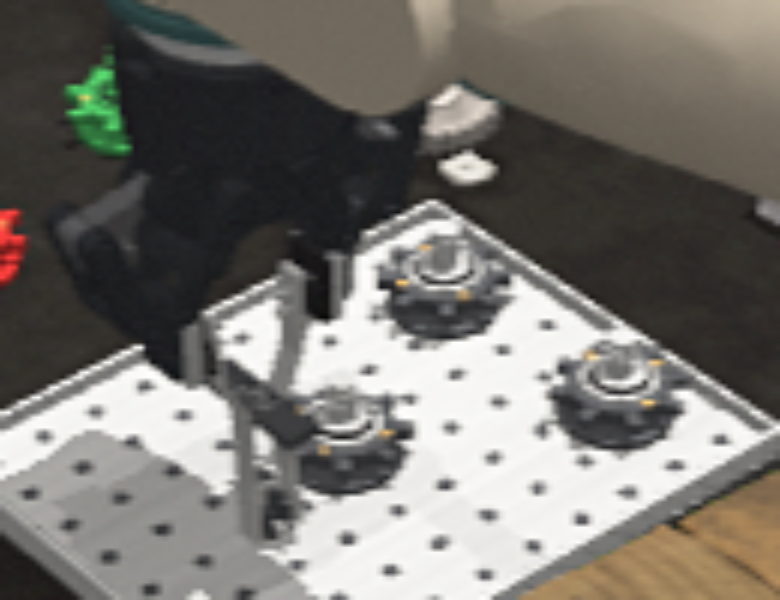

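Run:
```python
from h import *
s=cam("scene")
for z in(.02,.0255,.03): print(onz(s,250+270/6-.4,180+540/5-.4,z), proj(s,[.578,.086,z]))
# C marks
```

```text
[0.5759483 0.0829407 0.02     ] [292.89440754 287.61030547]
[0.57197981 0.08533281 0.0255    ] [292.82481975 285.96122069]
[0.56873287 0.08728999 0.03      ] [292.76758045 284.60379666]
```

carry_out(
  rows=[
    [0.41,[-0.6,0,0.06],0],
    [0.41,[-1.2,0,0.11],0],
    [0.41,[-1.8,0,0.17],0],
    [0.41,[-2.4,0,0.22],0],
    [0.41,[-3.0,0,0.28],0],
  ],
)

```text
t: 9.38
ee_pos: [0.5779, -0.006, 0.1398]
orientation: [-0.477, 0.477, 0.522, -0.522]
ft_force: [-0.6, 1.0, -0.6]
finger_gap: 0.0505
```

Run:
```python
from h import *
ims=[]
for i in range(6):
    s=cam("scene"); 
    if i%2==0 or i==5: ims.append(s["pixels"])
save(s,"i0.png")
P=[cv2.resize(i[235:295,270:350],None,fx=5,fy=5,interpolation=cv2.INTER_LINEAR) for i in ims]
cv2.imwrite("pics/i1.png",np.vstack([np.hstack(P[:2]),np.hstack(P[2:])]))
print(env.get_state()["t"],env.get_state()["ft_force"])
```

```text
9.675 [ 0.32352537 -0.11292024 -1.00829596]
```

View pics/i1.png

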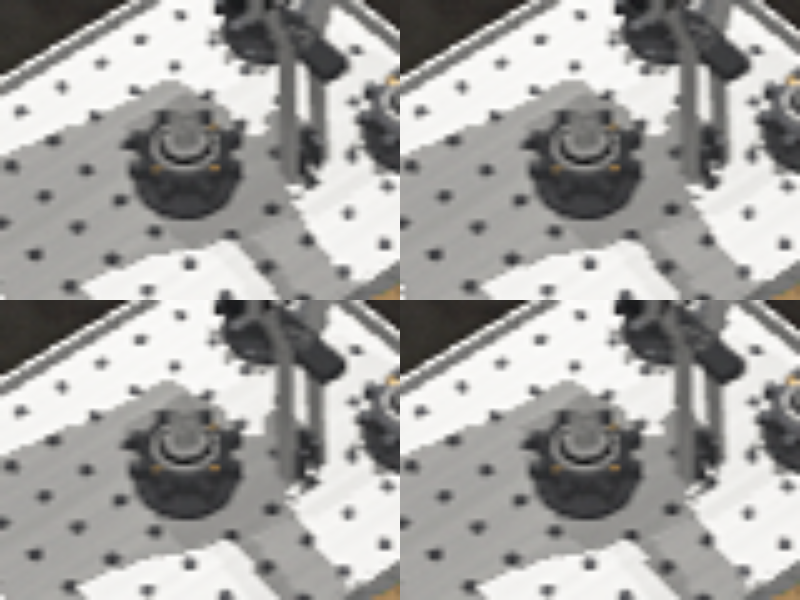

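View pics/i0.png

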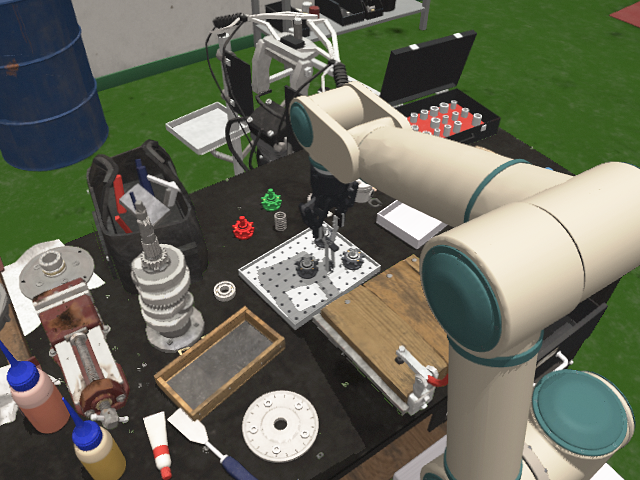

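Run:
```python
from h import *
s=cam("scene")
def ang(pts,cen,ox,oy,k):
    f=lambda p:onz(s,ox+p[0]/k-.4,oy+p[1]/k-.4,.035)
    c=np.array(cen)
    for p in pts:
        d=f(p)[:2]-c; print(np.degrees(np.arctan2(d[1],d[0])).round(0),np.hypot(*d).round(4))
S=lambda x,y:(270+x/7-.43,215+y/7-.43)
cc=onz(s,*S(253,342),.041)[:2]; print(cc)
ang([(208,333),(240,385),(310,362)],cc,270,215,7)
cc=onz(s,270+187/5-.4,235+146/5-.4,.041)[:2]; print(cc)
ang([(213,128),(157,168),(213,168)],cc,270,235,5)
plan([.636,0,.2],1.66)
```

```text
[0.60529213 0.03435577]
23.0 0.0171
129.0 0.0134
-134.0 0.0183
[0.60277078 0.03263193]
-69.0 0.0199
86.0 0.0152
-158.0 0.0138
TCP [ 0.5779 -0.0039  0.1398] yawx 1.661 down [ 0.  0. -1.] move [-0.05 -2.01 -1.94] twist 0.001
```

carry_out(
  rows=[
    [0.41,[0,-0.6,0],0],
    [0.41,[0,-1.3,0],0],
    [0.41,[-0.05,-1.8,-0.6],0],
    [0.41,[-0.1,-1.8,-1.3],0],
    [0.41,[-0.35,-1.8,-1.87],0],
    [0.41,[-0.35,-1.0,-1.87],0],
    [0.41,[-0.35,-0.4,-1.87],0],
    [0.41,[-0.35,-0.1,-1.87],0],
  ],
)

```text
t: 10.72
ee_pos: [0.6342, -0.0097, 0.1419]
orientation: [0.478, -0.477, -0.522, 0.522]
ft_force: [-0.2, -0.7, -0.4]
finger_gap: 0.0504
```

Run:
```python
from h import *
plan([.6345,-.095,.1425],1.66)
s=cam("scene");save(s,"j1.png");s=s["pixels"]
cv2.imwrite("pics/j2.png",cv2.resize(s[180:300,250:380],None,fx=6,fy=5,interpolation=cv2.INTER_LINEAR))
```

```text
TCP [ 0.6342 -0.0097  0.1419] yawx 1.66 down [-0.001  0.    -1.   ] move [-2.83 -0.02  0.25] twist 0.0
```

View pics/j2.png

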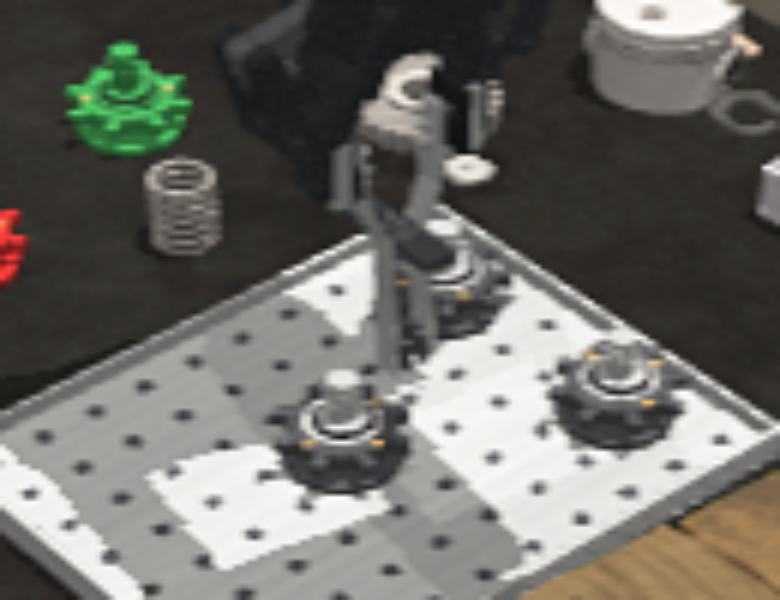

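carry_out(
  rows=[
    [0.41,[-0.6,0,0.05],0],
    [0.41,[-1.2,0,0.11],0],
    [0.41,[-1.8,0,0.16],0],
    [0.41,[-2.4,0,0.21],0],
    [0.41,[-2.8,0,0.25],0],
  ],
)

```text
t: 11.4
ee_pos: [0.6347, -0.0959, 0.1429]
orientation: [-0.477, 0.478, 0.522, -0.521]
ft_force: [0.4, 0.2, -0.3]
finger_gap: 0.0508
```

Run:
```python
from h import *
ims=[]
for i in range(6):
    s=cam("scene"); 
    if i%2==0 or i==5: ims.append(s["pixels"])
save(s,"k0.png")
P=[cv2.resize(i[210:270,290:370],None,fx=5,fy=5,interpolation=cv2.INTER_LINEAR) for i in ims]
cv2.imwrite("pics/k1.png",np.vstack([np.hstack(P[:2]),np.hstack(P[2:])]))
print(env.get_state()["t"],env.get_state()["ft_force"])
```

```text
11.7 [-0.40080251 -0.3153537  -0.24953777]
```

View pics/k1.png

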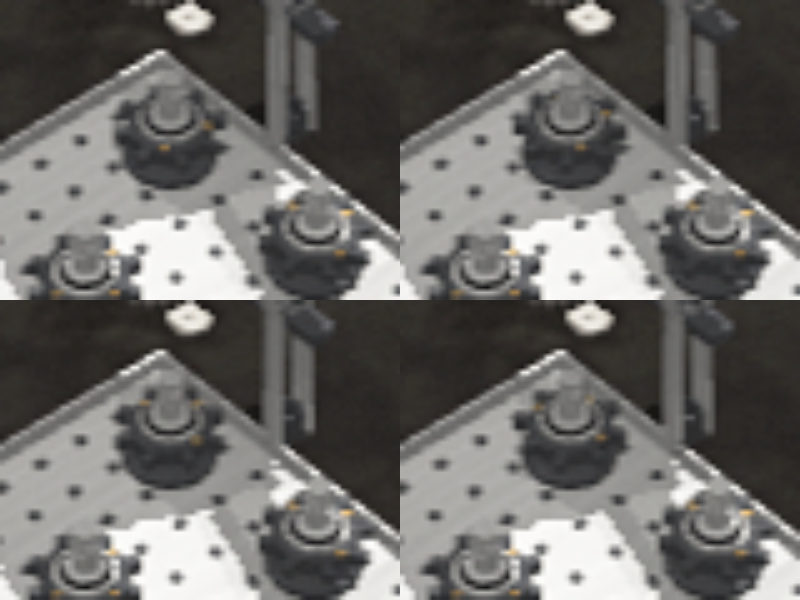

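carry_out(
  rows=[
    [0.41,[0,-0.7,0],0],
    [0.41,[0,-1.4,0],0],
    [0.41,[0.5,-1.8,0.5],0],
    [0.41,[1.2,-1.8,1.3],0],
    [0.41,[2.0,-1.8,2.1],0],
    [0.41,[2.73,-1.8,2.87],0],
    [0.41,[2.73,-1.0,2.87],0],
    [0.41,[2.73,-0.2,2.87],0],
  ],
)

```text
t: 12.7
ee_pos: [0.5416, -0.0194, 0.1489]
orientation: [-0.476, 0.477, 0.523, -0.522]
ft_force: [0.3, 0.0, -1.1]
finger_gap: 0.0504
```

Run:
```python
from h import *
plan([.5415,-.107,.1425],1.66)
s=cam("scene");save(s,"l1.png");s=s["pixels"]
cv2.imwrite("pics/l2.png",cv2.resize(s[180:300,250:380],None,fx=6,fy=5,interpolation=cv2.INTER_LINEAR))
```

```text
TCP [ 0.5416 -0.0194  0.1489] yawx 1.662 down [ 0.002  0.    -1.   ] move [-2.91  0.21  0.27] twist 0.002
```

View pics/l2.png

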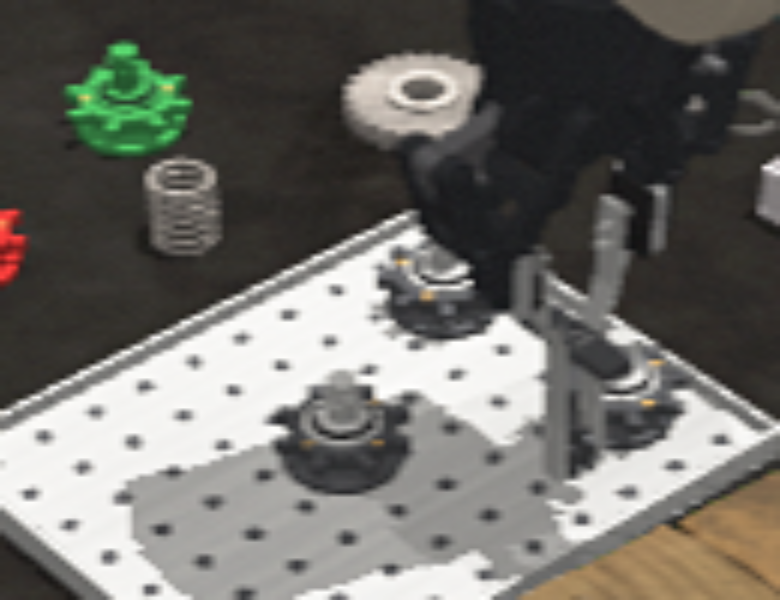

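carry_out(
  rows=[
    [0.41,[0,0.2,0],0],
    [0.41,[0,0.2,0],0],
    [0.41,[-0.6,0.2,0.05],0],
    [0.41,[-1.2,0.2,0.11],0],
    [0.41,[-1.8,0.2,0.16],0],
    [0.41,[-2.4,0.2,0.22],0],
    [0.41,[-2.9,0.2,0.27],0],
  ],
)

```text
t: 13.62
ee_pos: [0.5413, -0.1093, 0.1428]
orientation: [-0.477, 0.477, 0.522, -0.522]
ft_force: [-0.1, 0.4, -1.4]
finger_gap: 0.0503
```

Run:
```python
from h import *
ims=[]
for i in range(6):
    s=cam("scene"); 
    if i%2==0 or i==5: ims.append(s["pixels"])
save(s,"m0.png")
P=[cv2.resize(i[225:285,305:385],None,fx=5,fy=5,interpolation=cv2.INTER_LINEAR) for i in ims]
cv2.imwrite("pics/m1.png",np.vstack([np.hstack(P[:2]),np.hstack(P[2:])]))
print(env.get_state()["t"],env.get_state()["ft_force"])
cv2.imwrite("pics/m2.png",cv2.resize(ims[-1][180:300,250:380],None,fx=6,fy=5,interpolation=cv2.INTER_LINEAR))
```

```text
13.925 [-0.39521807  0.08264629 -0.96670199]
```

View pics/m1.png

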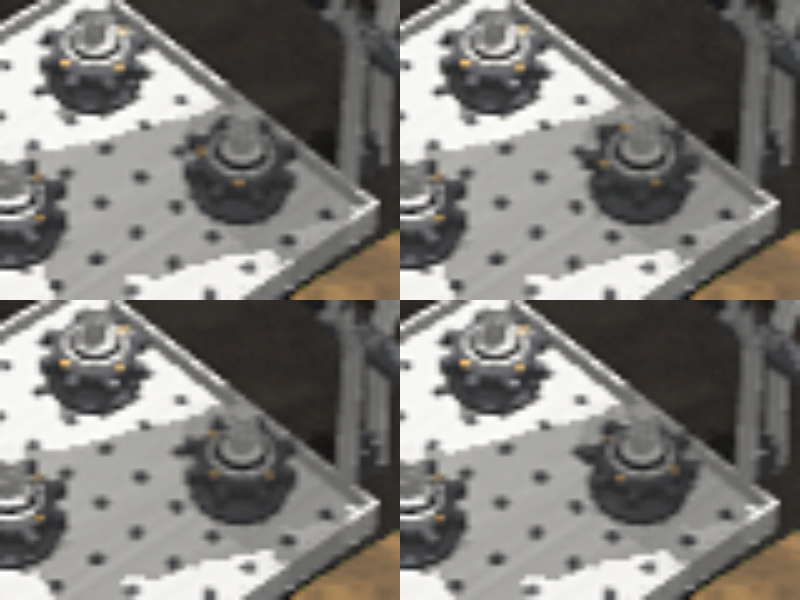

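View pics/m2.png

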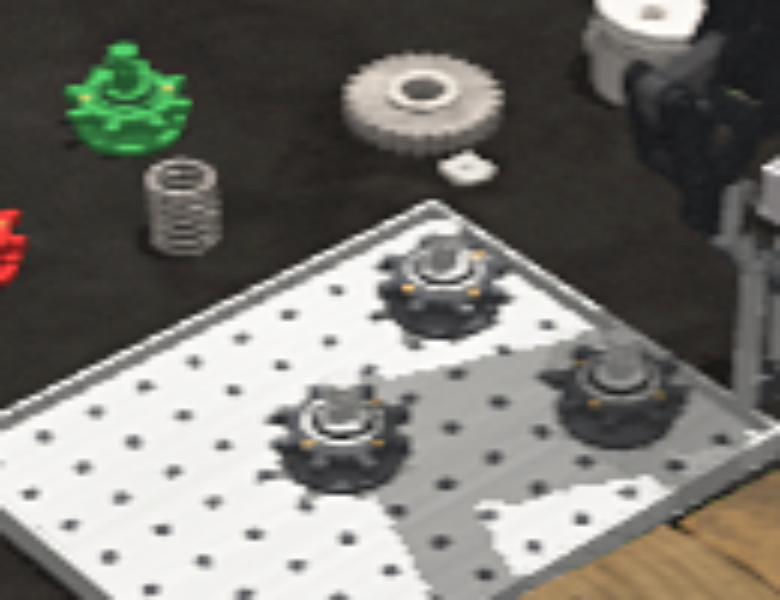

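Run:
```python
from h import *
t=cam("top");save(t,"n0.png")
for o in idlers(t,z=.035): print(np.round(o[:4],1),o[4].round(4))
cv2.imwrite("pics/n1.png",cv2.resize(t["pixels"][165:285,235:365],None,fx=6,fy=5,interpolation=cv2.INTER_CUBIC))
plan([.606,.032,.20],1.66)
```

```text
[315.2 257.6  14.  401. ] [ 0.5248 -0.0121  0.035 ]
[336.  197.5  10.6 301. ] [ 0.6632 -0.0563  0.035 ]
TCP [ 0.5414 -0.1072  0.1428] yawx 1.661 down [ 0.  0. -1.] move [ 4.43 -1.91 -2.56] twist 0.001
```

View pics/n1.png

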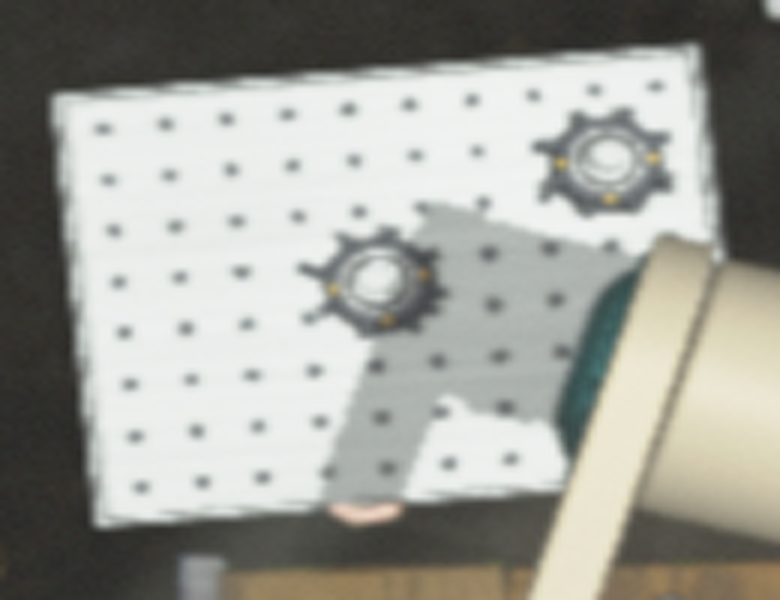

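carry_out(
  rows=[
    [0.41,[0,-0.9,0],0],
    [0.41,[0.2,-1.8,-0.1],0],
    [0.41,[1.0,-2.2,-0.6],0],
    [0.41,[2.0,-2.2,-1.2],0],
    [0.41,[3.0,-2.2,-1.8],0],
    [0.41,[4.0,-2.2,-2.3],0],
    [0.41,[4.43,-2.2,-2.58],0],
    [0.45,[4.43,-2.2,-2.58],0],
  ],
)

```text
t: 14.98
ee_pos: [0.6067, 0.0321, 0.2086]
orientation: [0.477, -0.477, -0.522, 0.522]
ft_force: [-0.4, 0.3, -0.7]
finger_gap: 0.047
```

carry_out(
  rows=[
    [0.5,[0,0,0],0],
    [0.55,[0,0,0],0],
    [0.59,[0,0,0],0],
    [0.6,[0,0,0],0],
    [0.6,[0,0,0],0],
    [0.6,[0,0,0],0],
  ],
)

```text
t: 15.72
ee_pos: [0.6066, 0.0315, 0.2088]
orientation: [-0.477, 0.477, 0.522, -0.522]
ft_force: [-0.0, 1.3, -0.8]
finger_gap: 0.0345
```

Run:
```python
from h import *
print(env.get_state()["finger_gap"],env.get_state()["ft_force"])
plan([.607,.0315,.159],1.66)
s=cam("scene");save(s,"o1.png")
cv2.imwrite("pics/o2.png",cv2.resize(s["pixels"][170:290,255:375],None,fx=5,fy=5,interpolation=cv2.INTER_LINEAR))
p,R=pose()
for d in(.111,.114,.118,.122): print(proj(s,p+R[:,1]*d))
for z in (.012,.064): print("C",proj(s,[.607,.0315,z]))
```

```text
0.034522099535138746 [-0.00603112  1.26802673 -0.79488935]
TCP [0.6066 0.0315 0.2088] yawx 1.66 down [-0.  0. -1.] move [-0.    1.66 -0.01] twist -0.0
[306.18979889 244.45068707]
[306.20332325 245.43620503]
[306.22129785 246.744731  ]
[306.23920655 248.04701154]
C [306.48872097 271.19254332]
C [306.26145252 255.24490978]
```

View pics/o2.png

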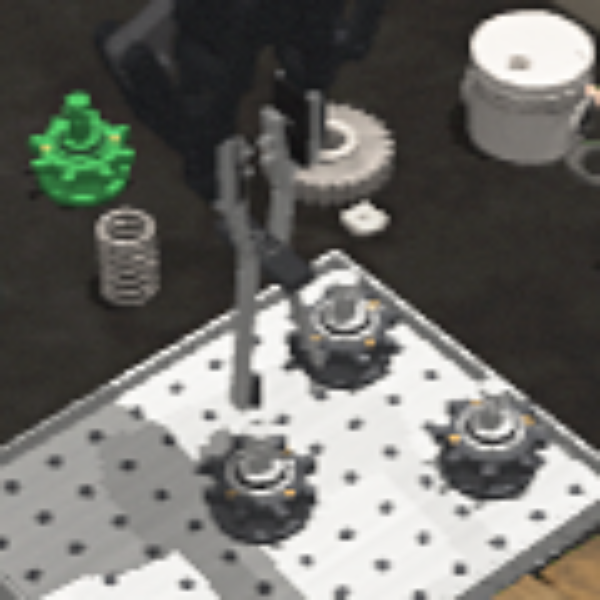

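Run:
```python
from h import *
s=cam("scene");im=s["pixels"].copy()
p,R=pose()
big=cv2.resize(im[170:290,255:375],None,fx=6.6,fy=5,interpolation=cv2.INTER_LINEAR)
big=cv2.resize(im[215:275,275:345],None,fx=10,fy=10,interpolation=cv2.INTER_LINEAR)
def mark(P,col):
    u,v=proj(s,P); cv2.circle(big,(int((u-275+.45)*10),int((v-215+.45)*10)),5,col,2)
for sg in(-1,1):
    for y in (.012,.0235):
        for xx in(-.007,.007):
            mark(p+R[:,1]*.116+sg*R[:,0]*y+xx*R[:,2],(0,0,255) if sg>0 else (255,0,0))
mark([.607,.0315,.064],(0,255,0));mark([.607,.0315,.041],(0,255,255))
cv2.imwrite("pics/o3.png",big)
```

```text
(no output)
```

View pics/o3.png

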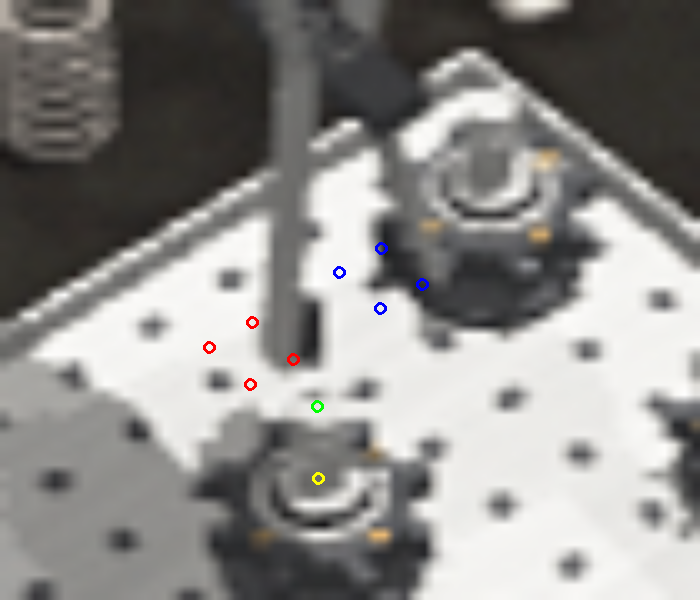

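carry_out(
  rows=[
    [0.6,[0.6,0,0],0],
    [0.6,[1.2,0,0],0],
    [0.6,[1.8,0.2,0],0],
    [0.6,[2.4,0.6,0],0],
    [0.6,[2.4,1.0,0],0],
    [0.6,[2.4,1.5,0],0],
    [0.6,[2.4,1.5,0],0],
  ],
)

```text
t: 16.7
ee_pos: [0.5994, 0.1025, 0.1615]
orientation: [0.478, -0.477, -0.521, 0.523]
ft_force: [-0.6, -0.6, -0.2]
finger_gap: 0.0343
```

```bash
cat >> h.py <<'E'
def overlay(s,name,win,k,extra=(),opn=True,off=.116):
    p,R=pose(); x0,y0,w,h=win
    big=cv2.resize(s["pixels"][y0:y0+h,x0:x0+w],None,fx=k,fy=k,interpolation=cv2.INTER_LINEAR)
    def mark(P,col):
        u,v=proj(s,P); cv2.circle(big,(int((u-x0+.5)*k),int((v-y0+.5)*k)),4,col,1)
    a,b=(.012,.0235) if opn else (0,.011)
    for sg in(-1,1):
        for y in (a,b):
            for xx in(-.007,.007):
                mark(p+R[:,1]*off+sg*R[:,0]*y+xx*R[:,2],(0,0,255) if sg>0 else (255,0,0))
    for e in extra: mark(e,(0,255,0))
    cv2.imwrite("pics/"+name,big)
E
python3 - <<'E'
from h import *
s=cam("scene"); p,R=pose(); print(p,proj(s,p+R[:,1]*.116))
u,v=proj(s,p+R[:,1]*.1)
overlay(s,"p1.png",(int(u)-35,int(v)-40,70,60),10)
E
```

```text
[0.59990627 0.10253709 0.16285288] [280.55466175 276.38697434]
```

View pics/p1.png

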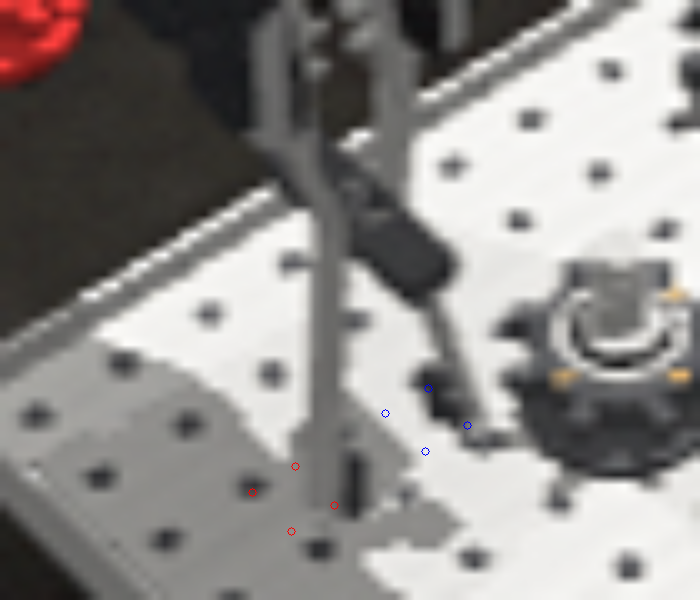

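carry_out(
  rows=[
    [0.6,[0,-0.5,0],0],
    [0.6,[0,-0.95,0],0],
    [0.6,[-0.6,-0.95,0],0],
    [0.6,[-1.2,-0.95,0],0],
    [0.6,[-1.8,-0.95,-0.05],0],
    [0.6,[-2.06,-0.95,-0.05],0],
    [0.6,[-2.06,-0.95,-0.05],0],
  ],
)

```text
t: 17.62
ee_pos: [0.6072, 0.041, 0.192]
orientation: [0.478, -0.477, -0.521, 0.522]
ft_force: [-0.5, -0.1, -1.3]
finger_gap: 0.0345
```

Run:
```python
from h import *
s=cam("scene"); p,R=pose(); print(p)
u,v=proj(s,p+R[:,1]*.116)
overlay(s,"q1.png",(int(u)-35,int(v)-30,70,60),10)
```

```text
[0.6071345  0.04166926 0.1920921 ]
```

View pics/q1.png

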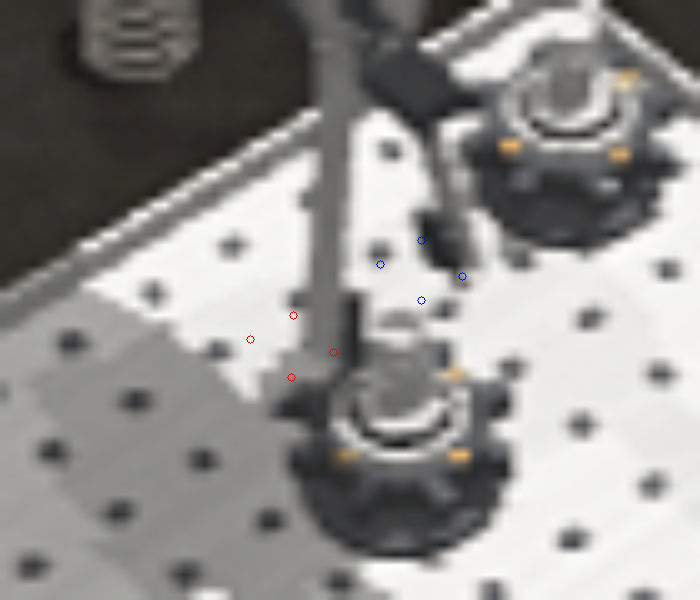

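carry_out(
  rows=[
    [0.6,[-0.05,0,0.07],0],
    [0.6,[-0.05,0.2,0.07],0],
    [0.6,[-0.05,0.4,0.07],0],
    [0.6,[-0.05,0.6,0.07],0],
    [0.6,[-0.05,0.6,0.07],0],
  ],
)

```text
t: 18.3
ee_pos: [0.6048, 0.0402, 0.1733]
orientation: [0.478, -0.477, -0.521, 0.522]
ft_force: [0.1, -0.4, -1.3]
finger_gap: 0.0345
```

Run:
```python
from h import *
s=cam("scene"); p,R=pose(); print(p)
u,v=proj(s,p+R[:,1]*.116)
overlay(s,"q2.png",(int(u)-35,int(v)-35,70,60),10)
```

```text
[0.60506928 0.04016094 0.17388785]
```

View pics/q2.png

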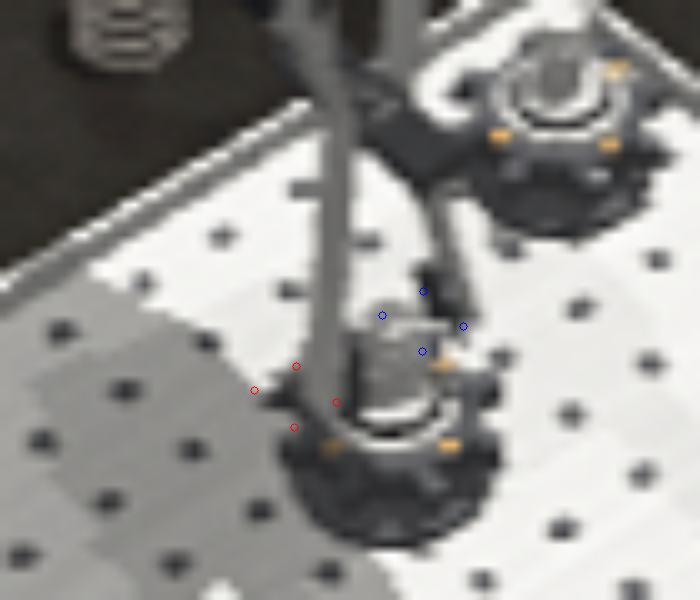

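carry_out(
  rows=[
    [0.6,[0,0.15,0],0],
    [0.6,[0,0.25,0],0],
    [0.57,[0,0.25,0],0],
    [0.53,[0,0.25,0],0],
    [0.49,[0,0.25,0],0],
    [0.45,[0,0.25,0],0],
    [0.43,[0,0.25,0],0],
    [0.43,[0,0.25,0],0],
  ],
)

```text
t: 19.35
ee_pos: [0.6052, 0.0402, 0.1667]
orientation: [0.477, -0.477, -0.522, 0.522]
ft_force: [0.4, -0.2, -1.9]
finger_gap: 0.0489
```

Run:
```python
from h import *
s=cam("scene"); p,R=pose(); print(p,env.get_state()["ft_force"],env.get_state()["finger_gap"])
u,v=proj(s,p+R[:,1]*.116)
overlay(s,"q3.png",(int(u)-35,int(v)-40,70,60),10,opn=False)
```

```text
[0.60516167 0.04019572 0.1666982 ] [-0.70868837 -0.16945581 -1.61428062] 0.04852094752941773
```

View pics/q3.png

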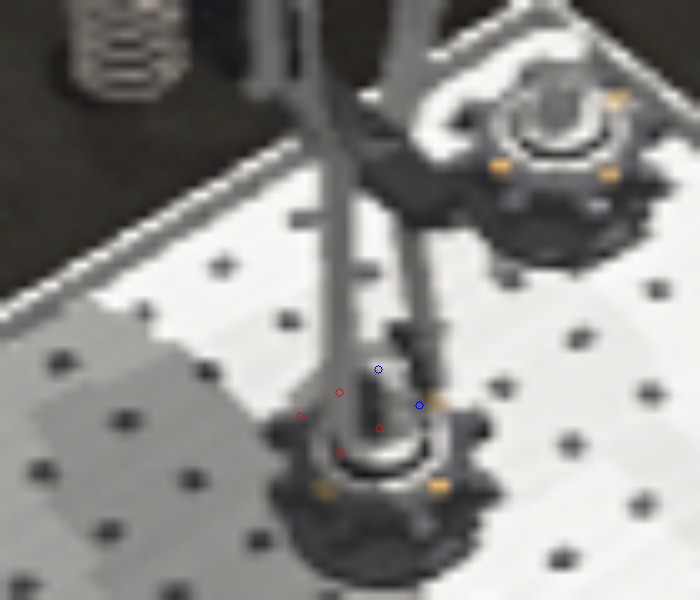

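carry_out(
  rows=[
    [0.43,[0,-0.1,0],0],
    [0.43,[0,-0.2,0],0],
    [0.43,[0,-0.4,0],0],
    [0.43,[0,-0.6,0],0],
    [0.43,[0,-0.8,0],0],
    [0.43,[0,-0.8,0],0],
  ],
)

```text
t: 20.15
ee_pos: [0.6055, 0.0401, 0.1917]
orientation: [-0.477, 0.478, 0.522, -0.521]
ft_force: [0.4, -0.1, -1.8]
finger_gap: 0.0486
```

Run:
```python
from h import *
s=cam("scene"); p,R=pose(); print(p,env.get_state()["ft_force"],env.get_state()["finger_gap"])
u,v=proj(s,p+R[:,1]*.116)
overlay(s,"q4.png",(int(u)-35,int(v)-35,70,60),10,opn=False)
plan([.603,-.265,.22],1.66+.0)
```

```text
[0.60535595 0.04011849 0.19114273] [-0.46391575  0.32162344 -2.13953517] 0.04829833344151909
TCP [0.6054 0.0401 0.1911] yawx 1.66 down [ 0.001  0.    -1.   ] move [-10.12  -0.96   0.98] twist -0.0
```

View pics/q4.png

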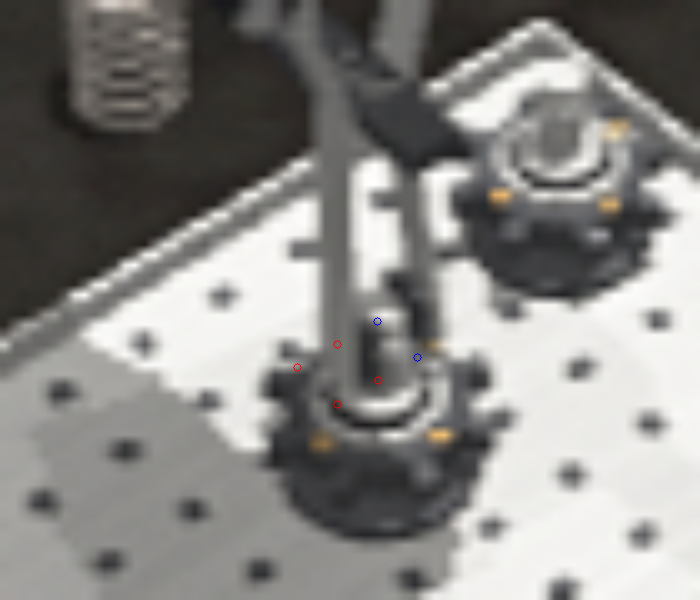

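carry_out(
  rows=[
    [0.43,[0,-0.6,0],0],
    [0.43,[0,-1.2,0],0],
    [0.43,[-0.3,-1.6,0.03],0],
    [0.43,[-0.9,-1.6,0.09],0],
    [0.43,[-1.6,-1.6,0.16],0],
    [0.43,[-2.4,-1.6,0.24],0],
    [0.43,[-3.2,-1.6,0.32],0],
    [0.43,[-4.0,-1.6,0.4],0],
  ],
)

```text
t: 21.2
ee_pos: [0.6033, -0.0828, 0.2377]
orientation: [0.478, -0.477, -0.521, 0.522]
ft_force: [-0.5, 1.0, -2.3]
finger_gap: 0.0488
```

carry_out(
  rows=[
    [0.43,[-0.8,0,0.08],0],
    [0.43,[-1.6,0,0.16],0],
    [0.43,[-2.4,0,0.24],0],
    [0.43,[-3.3,0,0.33],0],
    [0.43,[-4.2,0,0.42],0],
    [0.43,[-5.1,0,0.51],0],
    [0.43,[-5.8,0,0.58],0],
    [0.43,[-6.3,0,0.63],0],
  ],
)

```text
t: 22.2
ee_pos: [0.6016, -0.2719, 0.2383]
orientation: [0.478, -0.477, -0.522, 0.522]
ft_force: [0.0, -0.6, -2.5]
finger_gap: 0.0484
```

Run:
```python
from h import *
s=cam("scene"); p,R=pose(); print(p,env.get_state()["ft_force"],env.get_state()["finger_gap"])
plan([.601,-.283,.166-.002+.004],1.66)
save(s,"r1.png"); save(cam("top"),"r2.png")
```

```text
[ 0.60137157 -0.27335826  0.2382325 ] [ 0.67698822 -2.99283373 -2.86631384] 0.0486759438535795
TCP [ 0.6014 -0.2734  0.2382] yawx 1.658 down [-0.001 -0.001 -1.   ] move [-0.32  2.34  0.04] twist -0.002
```

View pics/r1.png

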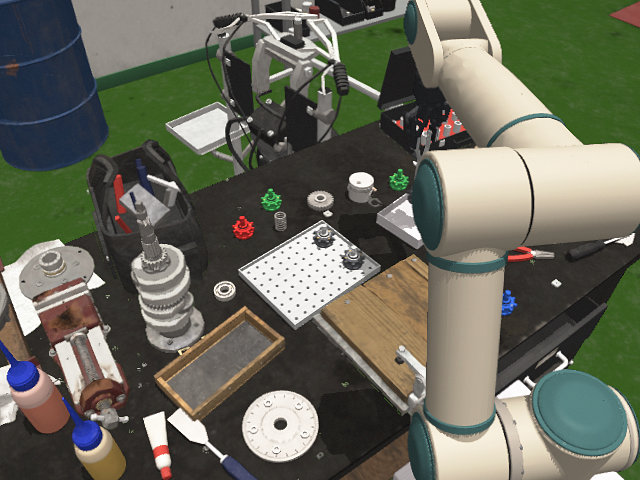

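carry_out(
  rows=[
    [0.43,[-0.1,0.2,0],0],
    [0.43,[-0.3,0.6,0],0],
    [0.43,[-0.3,1.1,0],0],
    [0.43,[-0.3,1.6,0],0],
    [0.43,[-0.3,2.0,0],0],
    [0.43,[-0.3,2.2,0],0],
    [0.43,[-0.3,2.3,0],0],
    [0.43,[-0.3,2.3,0],0],
  ],
)

```text
t: 23.3
ee_pos: [0.6029, -0.2795, 0.1701]
orientation: [-0.477, 0.477, 0.522, -0.522]
ft_force: [0.2, -0.6, -1.8]
finger_gap: 0.0484
```

carry_out(
  rows=[
    [0.43,[0,0.05,0],0],
    [0.43,[0,0.1,0],0],
    [0.43,[0,0.1,0],0],
  ],
)

```text
t: 23.68
ee_pos: [0.6028, -0.2795, 0.167]
orientation: [-0.477, 0.477, 0.522, -0.522]
ft_force: [0.7, -0.6, -2.3]
finger_gap: 0.0486
```

carry_out(
  rows=[
    [0.43,[0,0.05,0],0],
    [0.43,[0,0.1,0],0],
    [0.43,[0,0.1,0],0],
  ],
)

```text
t: 24.05
ee_pos: [0.603, -0.2797, 0.1645]
orientation: [-0.477, 0.478, 0.522, -0.522]
ft_force: [-0.3, -1.7, 2.1]
finger_gap: 0.0485
```

carry_out(
  rows=[
    [0.46,[0,0,0],0],
    [0.5,[0,0,0],0],
    [0.54,[0,-0.03,0],0],
    [0.58,[0,-0.06,0],0],
    [0.6,[0,-0.1,0],0],
    [0.6,[0,-0.1,0],0],
    [0.6,[0,-0.1,0],0],
  ],
)

```text
t: 24.92
ee_pos: [0.6028, -0.2794, 0.1668]
orientation: [-0.477, 0.477, 0.522, -0.522]
ft_force: [0.1, 0.1, -0.7]
finger_gap: 0.0346
```

carry_out(
  rows=[
    [0.6,[0,-0.2,0],0],
    [0.6,[0,-0.5,0],0],
    [0.6,[0,-0.8,0],0],
    [0.6,[0,-1.2,0],0],
    [0.6,[0,-1.6,0],0],
    [0.6,[0,-2.0,0],0],
  ],
)

```text
t: 25.68
ee_pos: [0.6028, -0.2794, 0.2279]
orientation: [-0.477, 0.477, 0.522, -0.522]
ft_force: [0.3, -0.2, -0.3]
finger_gap: 0.0344
```

Run:
```python
from h import *
s=env.get_state();print(s["finger_gap"],s["ft_force"])
t=cam("top");save(t,"s2.png"); c=cam("scene")
cv2.imwrite("pics/s3.png",cv2.resize(c["pixels"][170:270,360:440],None,fx=6,fy=6))
plan([.571,-.06,.23],1.66)
```

```text
0.034446036793036476 [ 0.27024813 -0.18775381 -0.28093143]
TCP [ 0.6033 -0.2797  0.2291] yawx 1.66 down [ 0.003 -0.002 -1.   ] move [ 7.39 -0.04  0.42] twist 0.0
```

View pics/s2.png

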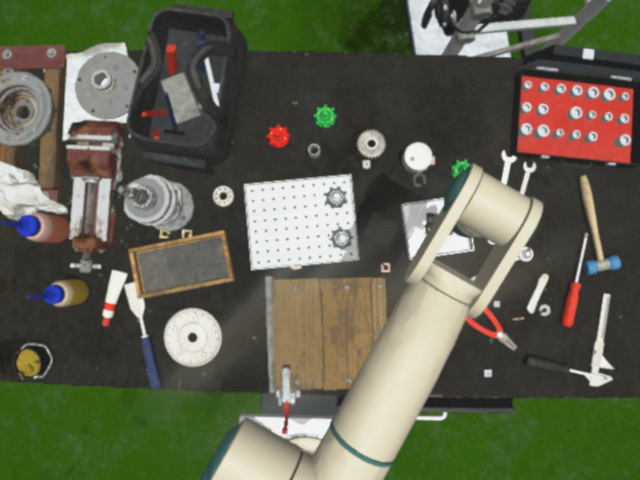

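View pics/s3.png

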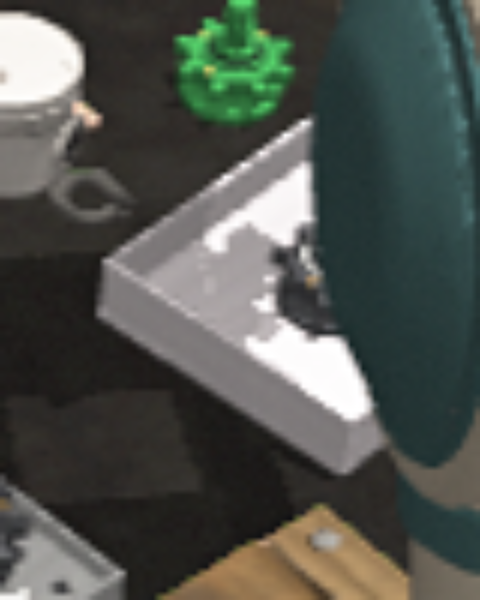

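Run:
```python
from h import *
t=cv2.imread("pics/s2.png"); c=cam("scene"); 
cv2.imwrite("pics/u1.png",np.hstack([cv2.resize(t[180:260,315:365],None,fx=7,fy=7,interpolation=cv2.INTER_LINEAR),cv2.resize(c["pixels"][215:295,305:365],None,fx=7,fy=7,interpolation=cv2.INTER_LINEAR)]))
```

```text
(no output)
```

View pics/u1.png

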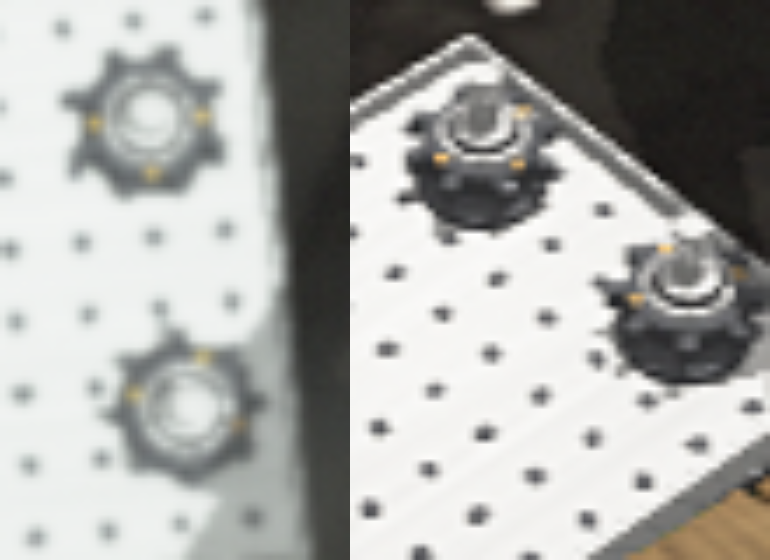

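Run:
```python
from h import *
t=cam("top");c=cam("scene")
A=[onz(t,335.7,196.7,.041)[:2]+[-.003,.010],onz(c,322.9,233.4,.041)[:2]+[0,.0065]]
B=[onz(t,341.1,237.4,.041)[:2]+[-.003,.010],onz(c,352.4,255.1,.041)[:2]+[0,.0065]]
print("A",A,"B",B); b=(B[0]+B[1])/2; plan([*b,.192],1.66)
```

```text
A [array([ 0.66141508, -0.04546581]), array([ 0.66173987, -0.04459813])] B [array([ 0.56888331, -0.05979591]), array([ 0.56750035, -0.05945787])]
TCP [ 0.6026 -0.2793  0.2263] yawx 1.66 down [-0.001  0.    -1.   ] move [7.4  1.15 0.49] twist -0.0
```

carry_out(
  rows=[
    [0.6,[0.7,0,0.05],0],
    [0.6,[1.8,0,0.12],0],
    [0.6,[3.0,0,0.2],0],
    [0.6,[4.2,0,0.3],0],
    [0.6,[5.4,0,0.38],0],
    [0.6,[6.5,0,0.45],0],
    [0.6,[7.2,0.5,0.48],0],
    [0.6,[7.4,0.9,0.49],0],
  ],
)

```text
t: 26.92
ee_pos: [0.5679, -0.0585, 0.1987]
orientation: [0.477, -0.476, -0.522, 0.522]
ft_force: [-0.1, -0.3, -1.6]
finger_gap: 0.0343
```

carry_out(
  rows=[
    [0.6,[0,0.25,0],0],
    [0.6,[0,0.25,0],0],
  ],
)

```text
t: 27.18
ee_pos: [0.5681, -0.0604, 0.1913]
orientation: [0.478, -0.477, -0.521, 0.522]
ft_force: [0.0, 0.2, -0.1]
finger_gap: 0.0344
```

Run:
```python
from h import *
s=cam("scene"); p,R=pose(); print(p)
u,v=proj(s,p+R[:,1]*.116)
overlay(s,"v1.png",(int(u)-35,int(v)-30,70,60),10)
plan([.568,-.0595,.166],1.66)
```

```text
[ 0.56833607 -0.06043219  0.19208023]
TCP [ 0.5683 -0.0604  0.1921] yawx 1.659 down [-0. -0. -1.] move [0.03 0.87 0.01] twist -0.001
```

View pics/v1.png

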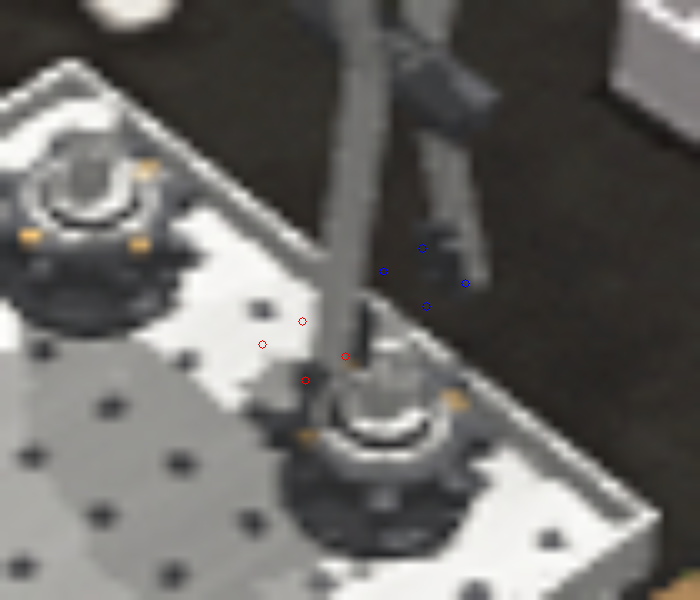

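carry_out(
  rows=[
    [0.6,[0.07,0.2,0],0],
    [0.6,[0.07,0.4,0],0],
    [0.6,[0.07,0.6,0],0],
    [0.6,[0.07,0.6,0],0],
  ],
)

```text
t: 27.72
ee_pos: [0.5679, -0.0575, 0.1735]
orientation: [0.478, -0.477, -0.522, 0.522]
ft_force: [-0.2, 0.5, -0.5]
finger_gap: 0.0341
```

Run:
```python
from h import *
s=cam("scene"); p,R=pose(); print(p,env.get_state()["ft_force"])
u,v=proj(s,p+R[:,1]*.116)
overlay(s,"v2.png",(int(u)-35,int(v)-35,70,60),10)
plan([.568,-.0595,.166],1.66)
```

```text
[ 0.56804377 -0.05745279  0.17399996] [-1.26773897 -0.31051586 -1.24903134]
TCP [ 0.568  -0.0575  0.174 ] yawx 1.66 down [-0.001  0.    -1.   ] move [-0.07  0.27  0.01] twist 0.0
```

View pics/v2.png

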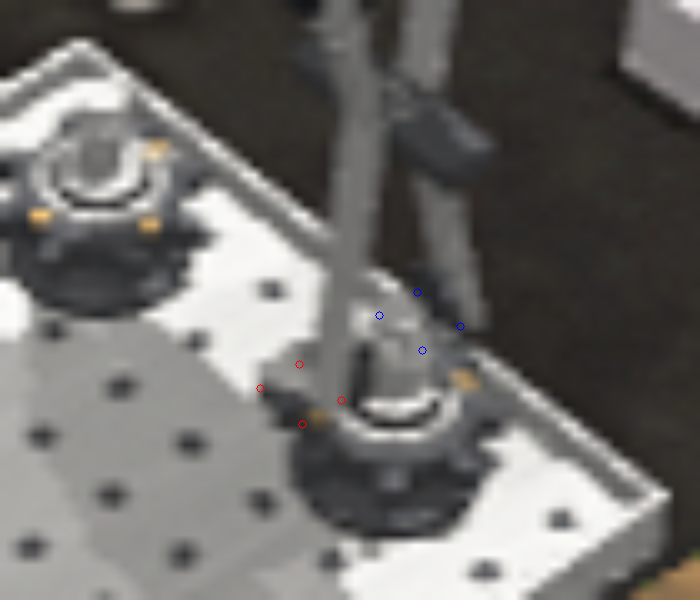

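carry_out(
  rows=[
    [0.6,[0,0.15,0],0],
    [0.6,[0,0.25,0],0],
    [0.57,[0,0.25,0],0],
    [0.53,[0,0.25,0],0],
    [0.49,[0,0.25,0],0],
    [0.45,[0,0.25,0],0],
    [0.43,[0,0.25,0],0],
    [0.43,[0,0.25,0],0],
  ],
)

```text
t: 28.78
ee_pos: [0.5681, -0.0574, 0.1667]
orientation: [-0.477, 0.477, 0.522, -0.522]
ft_force: [0.3, 0.2, -1.8]
finger_gap: 0.0487
```

carry_out(
  rows=[
    [0.43,[0,-0.1,0],0],
    [0.43,[0,-0.2,0],0],
    [0.43,[0,-0.4,0],0],
    [0.43,[0,-0.6,0],0],
    [0.43,[0,-0.8,0],0],
    [0.43,[0,-0.8,0],0],
  ],
)

```text
t: 29.52
ee_pos: [0.5685, -0.0575, 0.1916]
orientation: [-0.477, 0.478, 0.522, -0.521]
ft_force: [-0.4, 0.2, -2.3]
finger_gap: 0.049
```

Run:
```python
from h import *
s=cam("scene"); p,R=pose(); print(p,env.get_state()["ft_force"])
u,v=proj(s,p+R[:,1]*.116)
overlay(s,"v3.png",(int(u)-35,int(v)-35,70,60),10)
plan([.49,.25,.24],1.66)
```

```text
[ 0.56829586 -0.05750047  0.19109742] [ 0.13424845  0.05102352 -1.73124859]
TCP [ 0.5683 -0.0575  0.1911] yawx 1.66 down [ 0.001 -0.    -1.   ] move [10.44 -1.63  1.69] twist -0.0
```

View pics/v3.png

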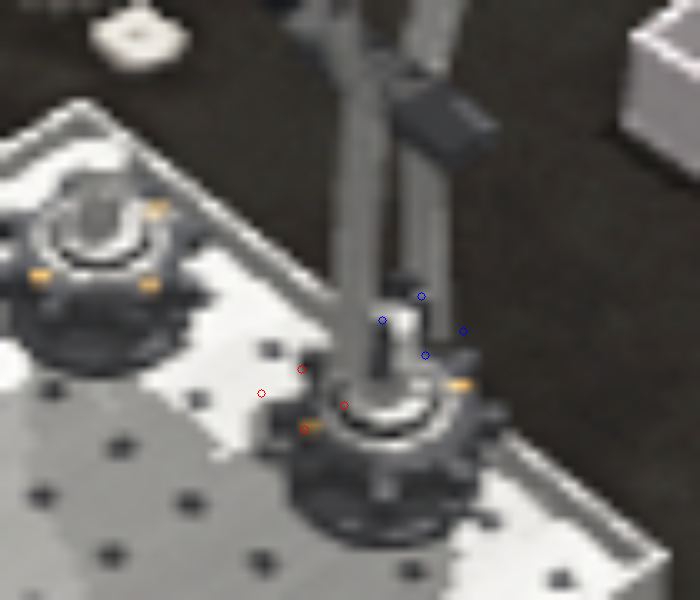

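Run:
```python
from h import *
t=cam("top");c=cam("scene")
for a in [(137,187),(140,190),(133,185)]: print(tri(t,a,c,(143,208)))
cv2.imwrite("pics/w1.png",np.hstack([cv2.resize(t["pixels"][160:240,110:210],None,fx=4,fy=4),cv2.resize(c["pixels"][195:275,110:210],None,fx=4,fy=4)]))
```

```text
(array([0.64943881, 0.32310731, 0.3141781 ]), np.float64(0.014735516766428735))
(array([0.64557364, 0.32043241, 0.31497403]), np.float64(0.022111530897617082))
(array([0.6509481 , 0.32655447, 0.3156581 ]), np.float64(0.006675223555256842))
```

View pics/w1.png

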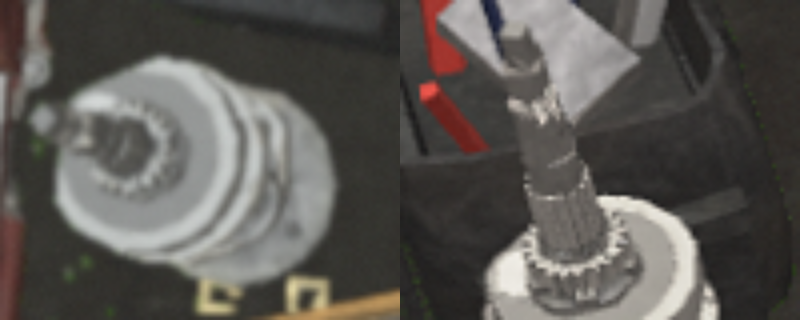

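Run:
```python
from h import *
t=cam("top");c=cam("scene")
print("top",tri(t,(120.5,189.5),c,(138.7,202)))
print("gear",tri(t,(110+130/4,160+148/4),c,(110+180/4,195+255/4)))
print("base",onz(t,110+285/4,160+195/4,.0))
```

```text
top (array([0.63734582, 0.33652423, 0.34454219]), np.float64(0.00020381466822104317))
gear (array([0.6376636 , 0.33725953, 0.20947169]), np.float64(0.0008786192874220916))
base [0.63235499 0.30826183 0.        ]
```

Run:
```python
from h import *
c=cam("scene")
o,d=ray(c,226,90)
for y in(.14,.17,.2): s=(y-o[1])/d[1]; print(o+d*s)
# bottom of housing around (300,160)
o,d=ray(c,285,160)
for y in(.08,.12): s=(y-o[1])/d[1]; print(o+d*s)
p,R=pose(); print(p)
plan([.493,.335,.24],1.66)
```

```text
[0.67937087 0.14       0.46600257]
[0.61206497 0.17       0.50710945]
[0.54475906 0.2        0.54821632]
[0.59727987 0.08       0.34644633]
[0.52927028 0.12       0.40500032]
[ 0.56804416 -0.05741904  0.19047745]
TCP [ 0.568  -0.0574  0.1905] yawx 1.66 down [-0.001  0.    -1.   ] move [13.25 -1.65  1.33] twist 0.0
```

carry_out(
  rows=[
    [0.43,[0.1,-0.5,0.01],0],
    [0.43,[0.5,-1.0,0.05],0],
    [0.43,[1.1,-1.3,0.11],0],
    [0.43,[1.9,-1.3,0.19],0],
    [0.43,[2.8,-1.3,0.28],0],
    [0.43,[3.7,-1.3,0.37],0],
    [0.43,[4.6,-1.3,0.46],0],
    [0.43,[5.5,-1.3,0.55],0],
  ],
)

```text
t: 30.82
ee_pos: [0.5364, 0.1075, 0.2305]
orientation: [-0.477, 0.477, 0.522, -0.522]
ft_force: [0.6, -0.0, -1.8]
finger_gap: 0.0487
```

carry_out(
  rows=[
    [0.43,[0.9,0,0.09],0],
    [0.43,[1.9,0,0.19],0],
    [0.43,[2.9,0,0.29],0],
    [0.43,[4.0,0,0.4],0],
    [0.43,[5.1,0,0.51],0],
    [0.43,[6.2,0,0.62],0],
    [0.43,[7.1,0,0.71],0],
    [0.43,[7.75,0,0.78],0],
  ],
)

```text
t: 31.82
ee_pos: [0.4919, 0.3368, 0.2303]
orientation: [-0.477, 0.477, 0.522, -0.522]
ft_force: [-0.4, -0.2, -2.1]
finger_gap: 0.0483
```

Run:
```python
from h import *
s=cam("scene"); save(s,"x0.png"); p,R=pose(); print(p,env.get_state()["ft_force"],env.get_state()["finger_gap"],env.get_state()["joints"])
u,v=proj(s,p+R[:,1]*.116)
overlay(s,"x1.png",(int(u)-55,int(v)-50,120,100),6,opn=False)
plan([.493,.335,.163],1.66)
```

```text
[0.491422   0.33848513 0.2301399 ] [-0.43510185  2.04795684 -2.74475401] 0.04898532825131321 [ 5.40622159e-01  2.55625674e-01  1.17788989e+00  1.41660150e-03
  1.70732630e+00 -1.12220915e+00]
TCP [0.4914 0.3385 0.2301] yawx 1.663 down [-0.     0.002 -1.   ] move [-0.12  2.24 -0.04] twist 0.003
```

View pics/x1.png

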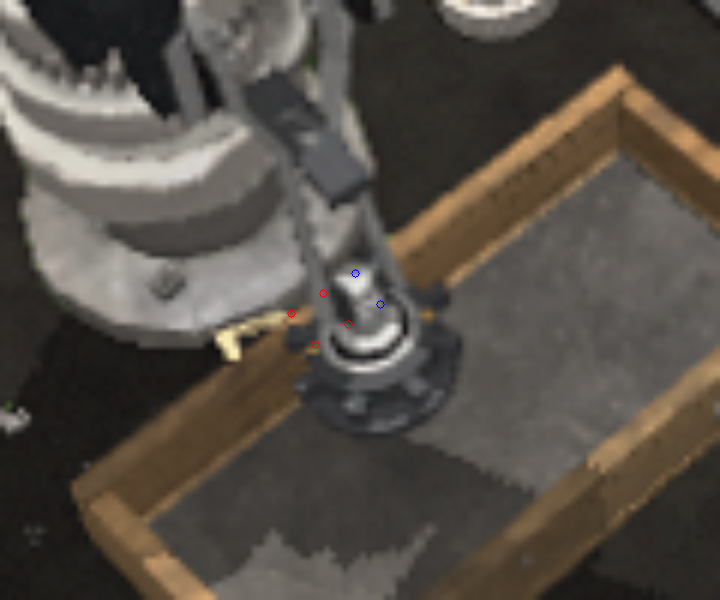

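View pics/x0.png

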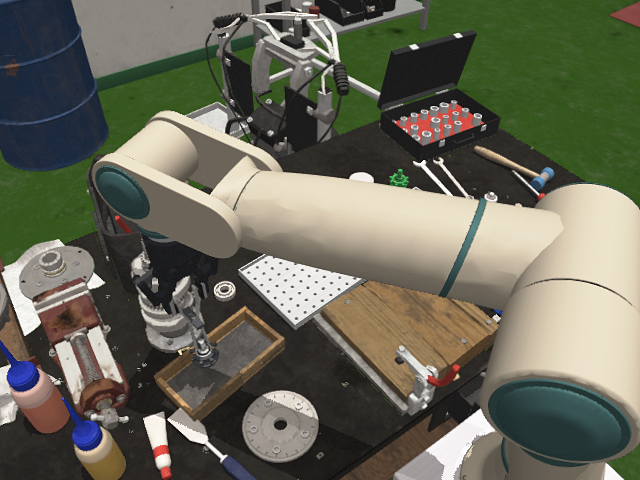

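carry_out(
  rows=[
    [0.43,[-0.1,0.2,0],0],
    [0.43,[-0.1,0.6,0],0],
    [0.43,[-0.1,1.0,0],0],
    [0.43,[-0.1,1.4,0],0],
    [0.43,[-0.1,1.8,0],0],
    [0.43,[-0.1,2.0,0],0],
    [0.43,[-0.1,2.15,0],0],
    [0.43,[-0.1,2.15,0],0],
  ],
)

```text
t: 32.88
ee_pos: [0.4933, 0.3319, 0.1652]
orientation: [0.477, -0.477, -0.522, 0.522]
ft_force: [-0.9, -0.7, -2.5]
finger_gap: 0.0488
```

Run:
```python
from h import *
s=cam("scene"); p,R=pose(); print(p,env.get_state()["ft_force"])
u,v=proj(s,p+R[:,1]*.116)
overlay(s,"x2.png",(int(u)-55,int(v)-50,120,100),6,opn=False)
```

```text
[0.49336727 0.33199939 0.16558212] [-0.74310614 -0.04276947 -2.33864966]
```

View pics/x2.png

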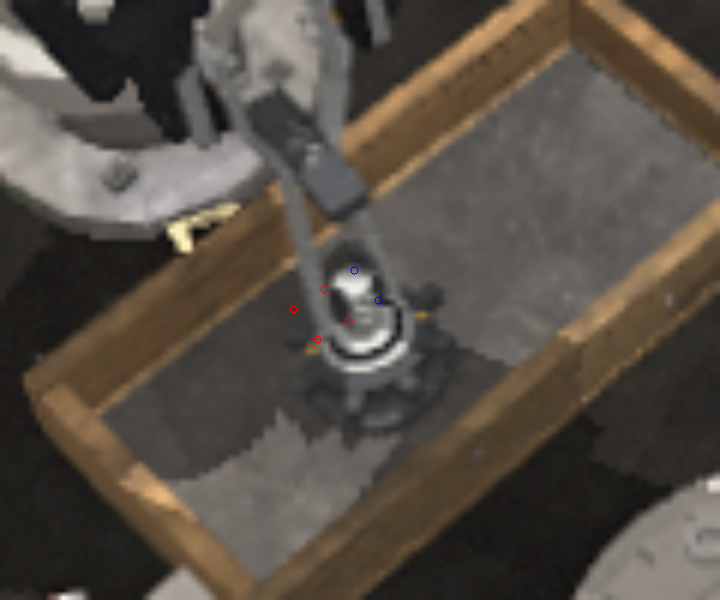

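Good position. I'll lower in small steps until it touches.

carry_out(
  rows=[
    [0.43,[0,0.05,0],0],
    [0.43,[0,0.1,0],0],
    [0.43,[0,0.1,0],0],
  ],
)

```text
t: 33.3
ee_pos: [0.4933, 0.3319, 0.1625]
orientation: [-0.477, 0.477, 0.522, -0.522]
ft_force: [0.3, -0.8, -1.3]
finger_gap: 0.0485
```

carry_out(
  rows=[
    [0.43,[0,0.05,0],0],
    [0.43,[0,0.07,0],0],
    [0.43,[0,0.07,0],0],
  ],
)

```text
t: 33.67
ee_pos: [0.4935, 0.3319, 0.1607]
orientation: [-0.477, 0.477, 0.522, -0.522]
ft_force: [0.3, -1.5, 3.0]
finger_gap: 0.0485
```

carry_out(
  rows=[
    [0.46,[0,0,0],0],
    [0.5,[0,0,0],0],
    [0.54,[0,-0.03,0],0],
    [0.58,[0,-0.06,0],0],
    [0.6,[0,-0.1,0],0],
    [0.6,[0,-0.1,0],0],
    [0.6,[0,-0.1,0],0],
  ],
)

```text
t: 34.55
ee_pos: [0.4933, 0.3319, 0.1632]
orientation: [-0.477, 0.477, 0.522, -0.522]
ft_force: [0.3, 0.7, -0.9]
finger_gap: 0.0346
```

carry_out(
  rows=[
    [0.6,[0,-0.2,0],0],
    [0.6,[0,-0.5,0],0],
    [0.6,[0,-0.8,0],0],
    [0.6,[0,-1.2,0],0],
    [0.6,[0,-1.6,0],0],
    [0.6,[0,-1.8,0],0],
  ],
)

```text
t: 35.3
ee_pos: [0.4935, 0.3321, 0.2186]
orientation: [-0.477, 0.477, 0.522, -0.521]
ft_force: [0.1, -0.2, -0.9]
finger_gap: 0.0342
```

Run:
```python
from h import *
s=cam("scene"); p,R=pose(); print(p,env.get_state()["ft_force"])
u,v=proj(s,p+R[:,1]*.116)
overlay(s,"y2.png",(int(u)-55,int(v)-50,120,100),6,opn=True)
t=cam("top");save(t,"y3.png")
cv2.imwrite("pics/y4.png",np.hstack([cv2.resize(t["pixels"][180:270,300:370],None,fx=5,fy=5),cv2.resize(s["pixels"][205:295,290:370],None,fx=5,fy=5)]))
```

```text
[0.49363019 0.3321373  0.21903593] [0.24952461 0.53693865 0.75234213]
```

View pics/y2.png

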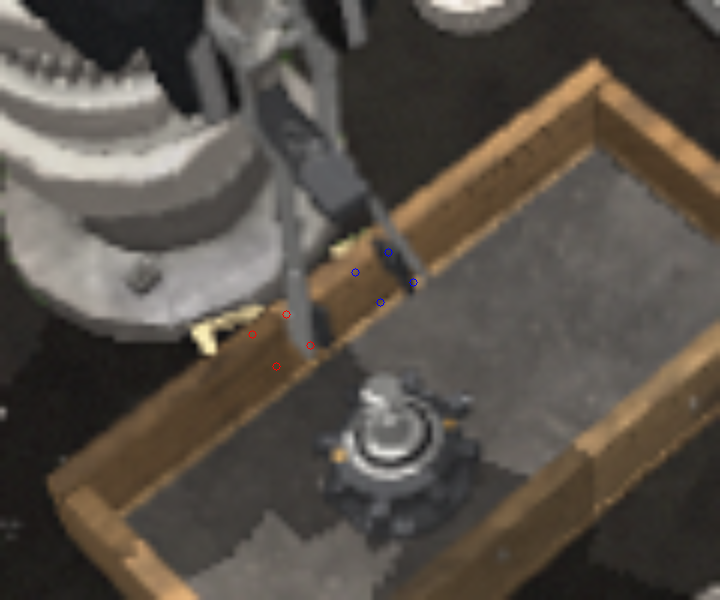

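View pics/y4.png

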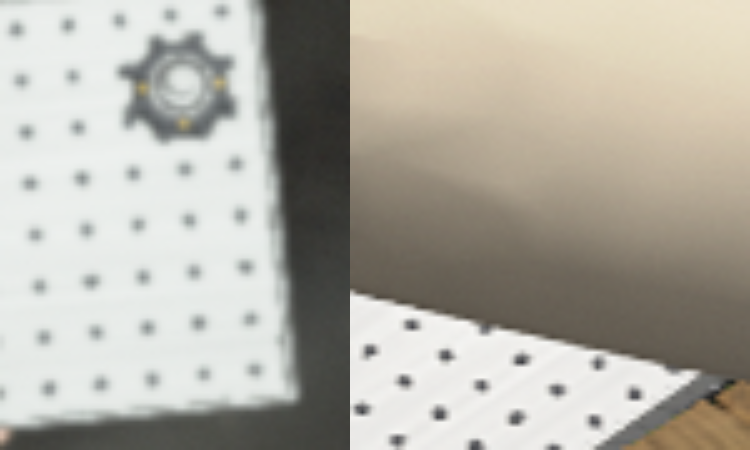

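carry_out(
  rows=[
    [0.6,[-0.7,0,0],0],
    [0.6,[-1.5,0,-0.1],0],
    [0.6,[-2.4,0,-0.3],0],
    [0.6,[-3.3,0,-0.6],0],
    [0.6,[-4.2,0,-1.0],0],
    [0.6,[-5.1,0,-1.4],0],
    [0.6,[-6.0,0,-1.8],0],
    [0.6,[-6.9,0,-2.2],0],
  ],
)

```text
t: 36.4
ee_pos: [0.5774, 0.1295, 0.2166]
orientation: [0.478, -0.477, -0.521, 0.522]
ft_force: [0.1, 0.5, -0.5]
finger_gap: 0.0343
```

carry_out(
  rows=[
    [0.6,[-0.9,0,-0.4],0],
    [0.6,[-1.8,0,-0.8],0],
    [0.6,[-2.7,0,-1.2],0],
    [0.6,[-3.6,0,-1.6],0],
    [0.6,[-4.5,0,-1.9],0],
    [0.6,[-5.3,0,-2.1],0],
    [0.6,[-5.9,0.3,-2.27],0],
    [0.6,[-6.05,0.6,-2.27],0],
  ],
)

```text
t: 37.4
ee_pos: [0.6614, -0.0443, 0.1979]
orientation: [0.478, -0.477, -0.521, 0.522]
ft_force: [1.0, -1.1, -0.7]
finger_gap: 0.0344
```

Run:
```python
from h import *
plan([.6615,-.0435,.192],1.66)
```

```text
TCP [ 0.6614 -0.0443  0.1979] yawx 1.659 down [-0.001  0.    -1.   ] move [ 0.03  0.2  -0.01] twist -0.001
```

carry_out(
  rows=[
    [0.6,[0.05,0.2,0],0],
    [0.6,[0.05,0.2,0],0],
  ],
)

```text
t: 37.65
ee_pos: [0.6609, -0.0405, 0.1923]
orientation: [0.477, -0.476, -0.522, 0.522]
ft_force: [0.4, -0.5, -0.6]
finger_gap: 0.0345
```

Run:
```python
from h import *
s=cam("scene"); p,R=pose(); print(p)
u,v=proj(s,p+R[:,1]*.116)
overlay(s,"z1.png",(int(u)-35,int(v)-30,70,60),10)
```

```text
[ 0.66112681 -0.04062144  0.19306363]
```

View pics/z1.png

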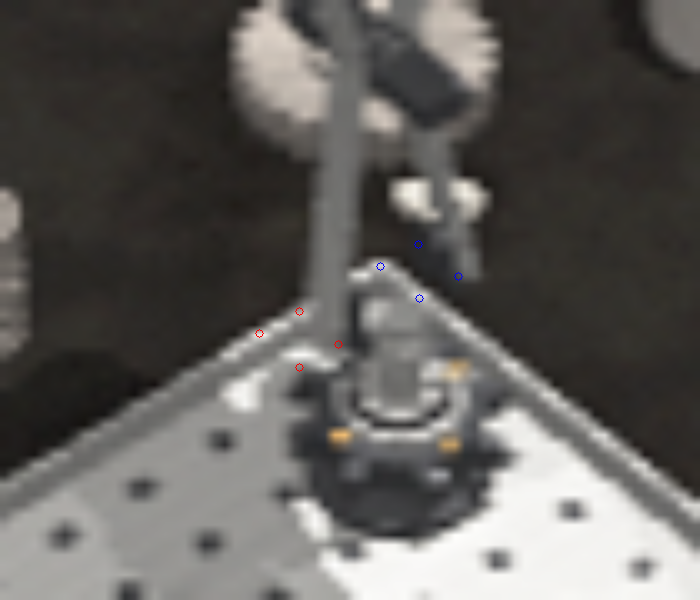

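carry_out(
  rows=[
    [0.6,[-0.08,0.1,0],0],
    [0.6,[-0.08,0.4,0],0],
    [0.6,[-0.08,0.6,0],0],
    [0.6,[-0.08,0.6,0],0],
  ],
)

```text
t: 38.2
ee_pos: [0.6611, -0.0439, 0.174]
orientation: [0.478, -0.477, -0.521, 0.522]
ft_force: [0.2, -0.6, -0.9]
finger_gap: 0.0343
```

Run:
```python
from h import *
s=cam("scene"); p,R=pose(); print(p,env.get_state()["ft_force"])
u,v=proj(s,p+R[:,1]*.116)
overlay(s,"z2.png",(int(u)-35,int(v)-35,70,60),10)
```

```text
[ 0.66137703 -0.04397007  0.17472813] [-0.00899878 -0.10219211 -1.35439365]
```

View pics/z2.png

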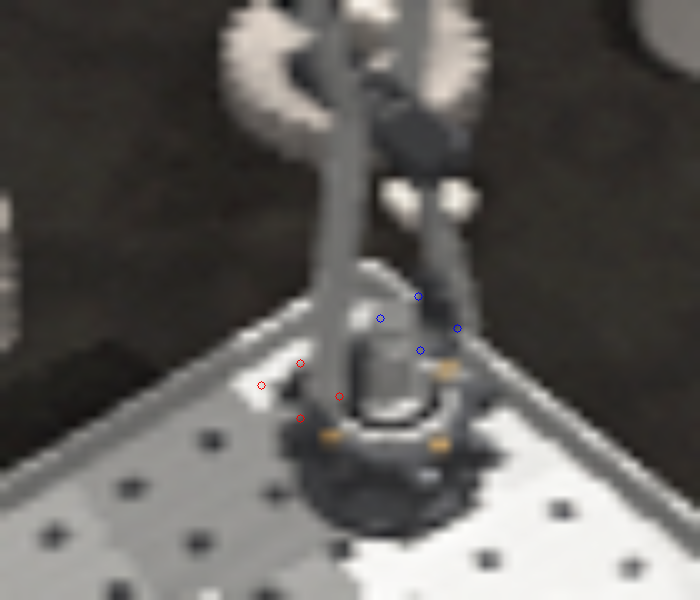

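Stub sits between the jaws, so I'll grip and lift.

carry_out(
  rows=[
    [0.6,[0,0.15,0],0],
    [0.6,[0,0.27,0],0],
    [0.57,[0,0.27,0],0],
    [0.53,[0,0.27,0],0],
    [0.49,[0,0.27,0],0],
    [0.45,[0,0.27,0],0],
    [0.43,[0,0.27,0],0],
    [0.43,[0,0.27,0],0],
  ],
)

```text
t: 39.25
ee_pos: [0.6615, -0.044, 0.167]
orientation: [-0.477, 0.477, 0.522, -0.522]
ft_force: [0.2, -0.3, -2.7]
finger_gap: 0.049
```

carry_out(
  rows=[
    [0.43,[0,-0.1,0],0],
    [0.43,[0,-0.2,0],0],
    [0.43,[0,-0.4,0],0],
    [0.43,[0,-0.6,0],0],
    [0.43,[0,-0.8,0],0],
    [0.43,[0,-0.8,0],0],
  ],
)

```text
t: 40.0
ee_pos: [0.6618, -0.044, 0.192]
orientation: [-0.477, 0.478, 0.522, -0.521]
ft_force: [0.3, 0.4, -2.7]
finger_gap: 0.0486
```

Run:
```python
from h import *
s=cam("scene"); p,R=pose(); print(p,env.get_state()["ft_force"])
u,v=proj(s,p+R[:,1]*.116)
overlay(s,"z3.png",(int(u)-35,int(v)-35,70,60),10)
plan([.5105,.254,.225],1.66)
```

```text
[ 0.66167305 -0.04400306  0.19146994] [-0.70074053  0.01443006 -2.17484253]
TCP [ 0.6617 -0.044   0.1915] yawx 1.66 down [ 0.001 -0.    -1.   ] move [10.34 -1.12  4.13] twist 0.0
```

View pics/z3.png

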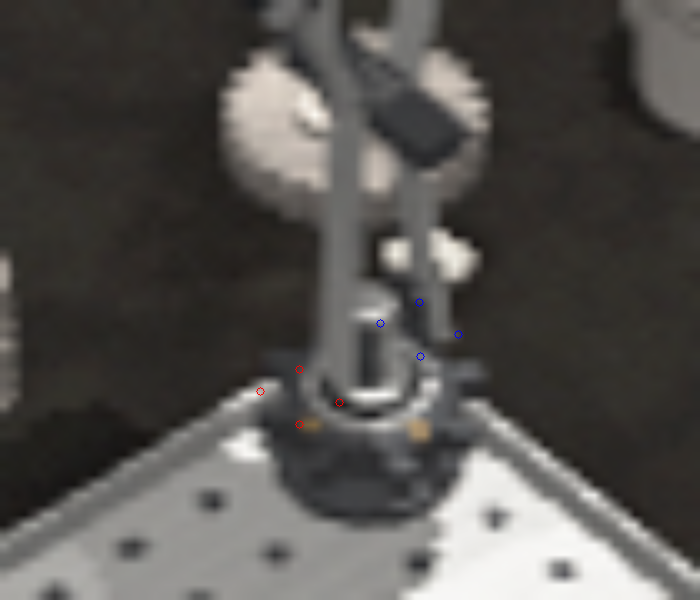

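carry_out(
  rows=[
    [0.43,[0,-0.5,0.1],0],
    [0.43,[0.3,-1.0,0.3],0],
    [0.43,[0.8,-1.2,0.6],0],
    [0.43,[1.5,-1.2,1.0],0],
    [0.43,[2.3,-1.2,1.4],0],
    [0.43,[3.1,-1.2,1.8],0],
    [0.43,[3.9,-1.2,2.2],0],
    [0.43,[4.7,-1.2,2.6],0],
  ],
)

```text
t: 41.05
ee_pos: [0.57, 0.0911, 0.2276]
orientation: [-0.477, 0.477, 0.522, -0.522]
ft_force: [-0.8, -0.4, -2.0]
finger_gap: 0.0488
```

carry_out(
  rows=[
    [0.43,[0.8,0,0.35],0],
    [0.43,[1.6,0,0.7],0],
    [0.43,[2.4,0,0.95],0],
    [0.43,[3.2,0,1.15],0],
    [0.43,[4.0,0,1.3],0],
    [0.43,[4.7,0,1.42],0],
    [0.43,[5.2,0,1.5],0],
    [0.43,[5.47,0,1.51],0],
  ],
)

```text
t: 42.05
ee_pos: [0.5109, 0.2498, 0.2274]
orientation: [-0.477, 0.477, 0.522, -0.522]
ft_force: [0.3, 0.1, -3.0]
finger_gap: 0.0488
```

carry_out(
  rows=[
    [0.43,[0,0.2,0],0],
    [0.43,[0,0.6,0],0],
    [0.43,[0,1.0,0],0],
    [0.43,[0,1.4,0],0],
    [0.43,[0,1.7,0],0],
    [0.43,[0,1.7,0],0],
  ],
)

```text
t: 42.8
ee_pos: [0.5112, 0.2487, 0.1751]
orientation: [0.478, -0.477, -0.521, 0.522]
ft_force: [-0.5, -0.0, -2.4]
finger_gap: 0.0484
```

Run:
```python
from h import *
s=cam("scene"); p,R=pose(); print(p,env.get_state()["ft_force"])
u,v=proj(s,p+R[:,1]*.116)
overlay(s,"aa.png",(int(u)-65,int(v)-50,120,100),6,opn=False)
plan([.512,.249,.164],1.66)
```

```text
[0.51146943 0.24886193 0.17588549] [ 0.28094919  0.43652834 -2.01459015]
TCP [0.5115 0.2489 0.1759] yawx 1.66 down [-0. -0. -1.] move [ 0.    0.4  -0.02] twist -0.0
```

View pics/aa.png

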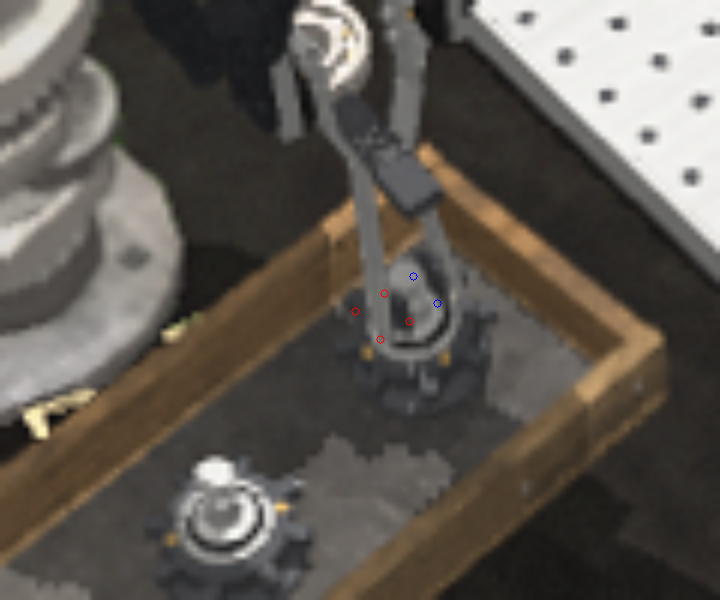

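Well placed, clear of B and the walls. I'll lower it to contact.

carry_out(
  rows=[
    [0.43,[0,0.2,0],0],
    [0.43,[0,0.4,0],0],
    [0.43,[0,0.42,0],0],
    [0.43,[0,0.42,0],0],
  ],
)

```text
t: 43.35
ee_pos: [0.5116, 0.2489, 0.1635]
orientation: [-0.477, 0.477, 0.522, -0.522]
ft_force: [0.4, -0.5, -1.9]
finger_gap: 0.0492
```

carry_out(
  rows=[
    [0.43,[0,0.04,0],0],
    [0.43,[0,0.08,0],0],
    [0.43,[0,0.08,0],0],
  ],
)

```text
t: 43.72
ee_pos: [0.5115, 0.2489, 0.161]
orientation: [0.477, -0.477, -0.522, 0.522]
ft_force: [0.2, 0.6, -1.5]
finger_gap: 0.0483
```

carry_out(
  rows=[
    [0.43,[0,0.03,0],0],
    [0.43,[0,0.05,0],0],
    [0.43,[0,0.05,0],0],
  ],
)

```text
t: 44.1
ee_pos: [0.5116, 0.2489, 0.1597]
orientation: [-0.477, 0.477, 0.522, -0.522]
ft_force: [0.3, 0.6, -0.9]
finger_gap: 0.0488
```

carry_out(
  rows=[
    [0.43,[0,0.03,0],0],
    [0.43,[0,0.05,0],0],
    [0.43,[0,0.05,0],0],
  ],
)

```text
t: 44.48
ee_pos: [0.5118, 0.2488, 0.1586]
orientation: [-0.477, 0.477, 0.522, -0.521]
ft_force: [0.3, -1.0, 2.1]
finger_gap: 0.0487
```

carry_out(
  rows=[
    [0.46,[0,0,0],0],
    [0.5,[0,0,0],0],
    [0.54,[0,-0.03,0],0],
    [0.58,[0,-0.07,0],0],
    [0.6,[0,-0.12,0],0],
    [0.6,[0,-0.12,0],0],
    [0.6,[0,-0.12,0],0],
  ],
)

```text
t: 45.35
ee_pos: [0.5115, 0.2489, 0.1617]
orientation: [-0.477, 0.477, 0.522, -0.522]
ft_force: [-0.4, 0.3, -1.1]
finger_gap: 0.0348
```

carry_out(
  rows=[
    [0.6,[0,-0.2,0],0],
    [0.6,[0,-0.5,0],0],
    [0.6,[0,-0.8,0],0],
    [0.6,[0,-1.2,0],0],
    [0.6,[0,-1.6,0],0],
    [0.6,[0,-2.0,0],0],
  ],
)

```text
t: 46.1
ee_pos: [0.5116, 0.2489, 0.2228]
orientation: [-0.477, 0.477, 0.522, -0.522]
ft_force: [0.7, -0.1, -1.1]
finger_gap: 0.0344
```

Run:
```python
from h import *
s=cam("scene"); p,R=pose(); print(p,env.get_state()["ft_force"])
u,v=proj(s,p+R[:,1]*.116)
overlay(s,"bb.png",(int(u)-65,int(v)-40,120,100),6,opn=True)
t=cam("top")
cv2.imwrite("pics/bc.png",np.hstack([cv2.resize(t["pixels"][175:285,385:490],None,fx=4,fy=4),cv2.resize(s["pixels"][170:280,370:470],None,fx=4,fy=4)]))
plan([.446,-.29,.24],1.66)
```

```text
[0.5121056  0.24914119 0.22471932] [0.08010826 0.2781612  0.57425124]
TCP [0.5121 0.2491 0.2238] yawx 1.66 down [ 0.003  0.001 -1.   ] move [-17.7   -0.57   3.8 ] twist 0.0
```

View pics/bb.png

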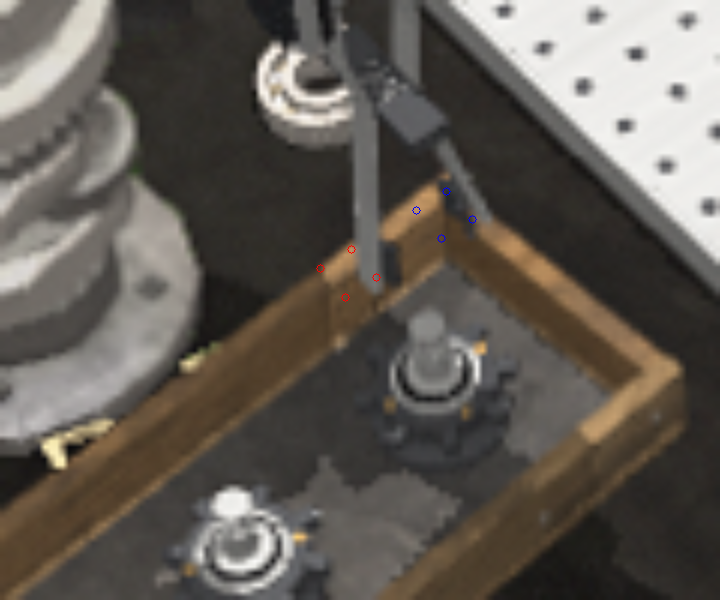

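View pics/bc.png

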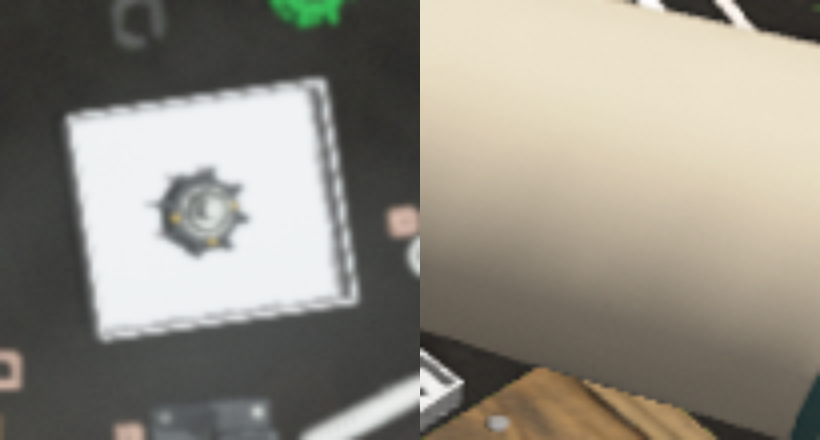

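carry_out(
  rows=[
    [0.55,[-0.8,0,-0.1],0],
    [0.5,[-1.6,0,-0.3],0],
    [0.45,[-2.5,0,-0.6],0],
    [0.41,[-3.4,0,-0.9],0],
    [0.41,[-4.3,0,-1.2],0],
    [0.41,[-5.2,0,-1.5],0],
    [0.41,[-6.0,0,-1.6],0],
    [0.41,[-6.3,0,-1.6],0],
  ],
)

```text
t: 47.2
ee_pos: [0.5762, 0.0638, 0.2212]
orientation: [0.478, -0.477, -0.521, 0.522]
ft_force: [1.3, 0.7, -0.6]
finger_gap: 0.0505
```

carry_out(
  rows=[
    [0.41,[0,0.6,0],0],
    [0.41,[0,1.2,0],0],
    [0.41,[0,1.6,0],0],
    [0.41,[0,1.6,0],0],
    [0.41,[0,1.6,0],0],
    [0.41,[0,1.6,0],0],
  ],
)

```text
t: 47.95
ee_pos: [0.5765, 0.065, 0.1746]
orientation: [-0.477, 0.478, 0.522, -0.521]
ft_force: [-0.2, -0.1, -1.2]
finger_gap: 0.0507
```

Run:
```python
from h import *
s=cam("scene"); p,R=pose(); print(p,env.get_state()["ft_force"],env.get_state()["finger_gap"])
u,v=proj(s,p+R[:,1]*.07)
x0,y0=int(u)-40,int(v)-35
big=cv2.resize(s["pixels"][y0:y0+75,x0:x0+80],None,fx=8,fy=8,interpolation=cv2.INTER_LINEAR)
def mark(P,col):
    a,b=proj(s,P); cv2.circle(big,(int((a-x0+.5)*8),int((b-y0+.5)*8)),4,col,1)
piv=p+R[:,1]*.0345
for a in(-.025,.025):
  for b in(-.007,.007): mark(piv+a*R[:,2]+b*R[:,0]+[0,0,.004],(0,255,0))
tip=p+R[:,1]*.1145
for a in(-.007,.007):
  for b in(-.011,.011): mark(tip+a*R[:,2]+b*R[:,0],(0,0,255))
cv2.imwrite("pics/dd.png",big)
```

```text
[0.57650098 0.06498373 0.17446045] [-0.0906897   0.22486939 -0.08409556] 0.050544693339380595
```

View pics/dd.png

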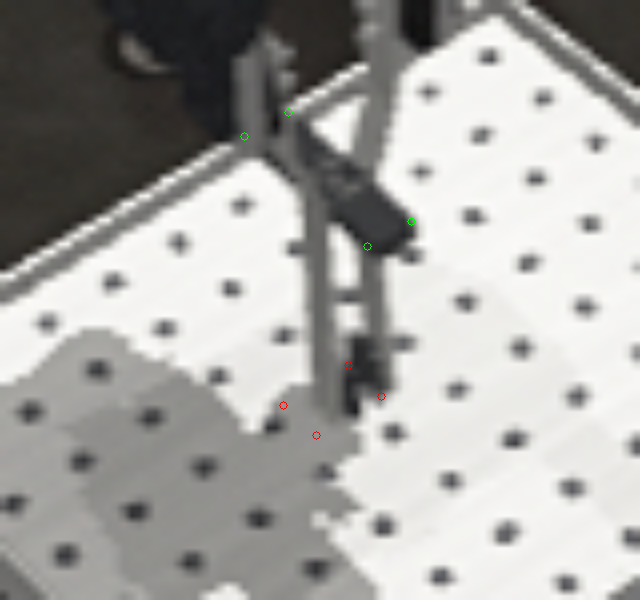

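carry_out(
  rows=[
    [0.41,[0,-0.8,0],0],
    [0.41,[-0.3,-1.6,0.1],0],
    [0.41,[-0.9,-2.2,0.4],0],
    [0.41,[-1.7,-2.2,0.8],0],
    [0.41,[-2.6,-2.2,1.2],0],
    [0.41,[-3.5,-2.2,1.6],0],
    [0.41,[-4.4,-2.2,2.0],0],
    [0.41,[-5.3,-2.2,2.4],0],
  ],
)

```text
t: 49.0
ee_pos: [0.5177, -0.1015, 0.24]
orientation: [0.477, -0.477, -0.522, 0.522]
ft_force: [-0.2, 0.4, -1.1]
finger_gap: 0.0507
```

carry_out(
  rows=[
    [0.41,[-0.9,0,0.4],0],
    [0.41,[-1.8,0,0.8],0],
    [0.41,[-2.7,0,1.2],0],
    [0.41,[-3.6,0,1.7],0],
    [0.41,[-4.5,0,2.2],0],
    [0.41,[-5.3,0,2.6],0],
    [0.41,[-6.0,0,2.9],0],
    [0.41,[-6.35,0,3.0],0],
  ],
)

```text
t: 50.0
ee_pos: [0.4449, -0.2989, 0.2398]
orientation: [0.478, -0.478, -0.521, 0.521]
ft_force: [0.7, -0.1, -1.4]
finger_gap: 0.0508
```

Run:
```python
from h import *
plan([.446,-.2975,.15],1.66)
s=cam("scene");t=cam("top"); p,R=pose()
cv2.imwrite("pics/ee.png",np.hstack([cv2.resize(t["pixels"][250:340,400:500],None,fx=4,fy=4),cv2.resize(s["pixels"][190:280,420:520],None,fx=4,fy=4)]))
```

```text
TCP [ 0.4449 -0.2989  0.2398] yawx 1.658 down [-0. -0. -1.] move [ 0.04  2.99 -0.04] twist -0.002
```

View pics/ee.png

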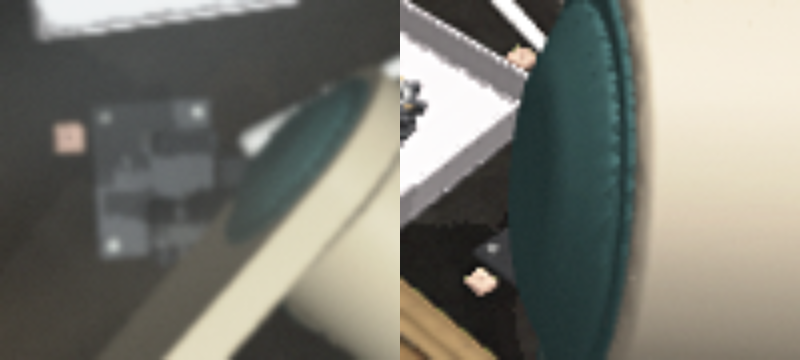

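carry_out(
  rows=[
    [0.41,[0,0,0],0],
    [0.41,[0.02,0.3,-0.03],0],
    [0.41,[0.02,0.8,-0.03],0],
    [0.41,[0.02,1.3,-0.03],0],
    [0.41,[0.02,1.8,-0.03],0],
    [0.41,[0.02,2.3,-0.03],0],
    [0.41,[0.02,2.7,-0.03],0],
    [0.41,[0.02,2.7,-0.03],0],
  ],
)

```text
t: 51.1
ee_pos: [0.4464, -0.2966, 0.1574]
orientation: [0.478, -0.476, -0.522, 0.522]
ft_force: [-0.7, 0.0, -0.9]
finger_gap: 0.0502
```

Run:
```python
from h import *
plan([.446,-.2975,.1434],1.66); s=env.get_state(); print(s["ft_force"],s["torque"])
```

```text
TCP [ 0.4464 -0.2966  0.1574] yawx 1.66 down [-0.002  0.001 -1.   ] move [-0.03  0.47  0.02] twist -0.0
[-0.72598959  0.02452261 -0.85436235] [ 0.0062381   0.00658181 -0.00083547]
```

carry_out(
  rows=[
    [0.41,[-0.04,0.1,0],0],
    [0.41,[-0.04,0.2,0],0],
    [0.41,[-0.04,0.3,0],0],
    [0.41,[-0.04,0.3,0],0],
  ],
)

```text
t: 51.6
ee_pos: [0.4468, -0.298, 0.1494]
orientation: [-0.477, 0.477, 0.522, -0.522]
ft_force: [-0.9, 0.4, -1.1]
finger_gap: 0.0503
```

carry_out(
  rows=[
    [0.41,[0,0.06,0],0],
    [0.41,[0,0.1,0],0],
    [0.41,[0,0.1,0],0],
  ],
)

```text
t: 51.98
ee_pos: [0.4469, -0.2981, 0.1466]
orientation: [-0.477, 0.477, 0.522, -0.522]
ft_force: [0.8, 0.3, -1.3]
finger_gap: 0.0505
```

carry_out(
  rows=[
    [0.41,[0,0.04,0],0],
    [0.41,[0,0.08,0],0],
    [0.41,[0,0.08,0],0],
  ],
)

```text
t: 52.35
ee_pos: [0.4469, -0.2981, 0.1442]
orientation: [-0.477, 0.477, 0.522, -0.522]
ft_force: [-0.2, -0.8, -1.2]
finger_gap: 0.0503
```

carry_out(
  rows=[
    [0.41,[0,0.03,0],0],
    [0.41,[0,0.06,0],0],
    [0.41,[0,0.06,0],0],
  ],
)

```text
t: 52.72
ee_pos: [0.4471, -0.2985, 0.1439]
orientation: [0.477, -0.478, -0.522, 0.522]
ft_force: [-3.0, 0.8, 5.7]
finger_gap: 0.0505
```

carry_out(
  rows=[
    [0.38,[0,0,0],0],
    [0.35,[0,-0.03,0],0],
    [0.32,[0,-0.03,0],0],
    [0.28,[0,-0.03,0],0],
    [0.2,[0,-0.03,0],0],
    [0.1,[0,-0.03,0],0],
    [0,[0,-0.03,0],0],
    [0,[0,-0.03,0],0],
  ],
)

```text
t: 53.72
ee_pos: [0.4469, -0.2981, 0.1434]
orientation: [-0.477, 0.477, 0.522, -0.522]
ft_force: [0.4, -0.4, 0.3]
finger_gap: 0.0852
```

carry_out(
  rows=[
    [0,[0,-0.3,0],0],
    [0,[0,-0.8,0],0],
    [0,[0,-1.4,0],0],
    [0,[0,-2.0,0],0],
    [0,[0,-2.6,0],0],
    [0,[0,-3.2,0],0],
    [0,[0,-3.5,0],0],
  ],
)

```text
t: 54.6
ee_pos: [0.4472, -0.2983, 0.25]
orientation: [-0.477, 0.478, 0.522, -0.522]
ft_force: [0.1, -0.1, -0.2]
finger_gap: 0.0853
```

carry_out(
  rows=[
    [0,[1,0,0],0],
    [0,[2.2,0,0],0],
    [0,[3.6,0,0],0],
    [0,[5.0,0,0],0],
    [0,[6.4,0,0],0],
    [0,[7.8,0,0],0],
    [0,[9.0,0,0],0],
    [0,[10.0,0,0],0],
  ],
)

```text
t: 55.6
ee_pos: [0.4198, 0.002, 0.2484]
orientation: [0.477, -0.477, -0.522, 0.522]
ft_force: [0.7, -0.6, -0.7]
finger_gap: 0.0852
```

Run:
```python
from h import *
print(env.get_state()["ft_force"],env.get_state()["finger_gap"])
s=cam("scene");t=cam("top");save(s,"ff1.png");save(t,"ff2.png")
cv2.imwrite("pics/ff3.png",np.hstack([cv2.resize(t["pixels"][265:325,415:480],None,fx=6,fy=6),cv2.resize(s["pixels"][190:280,435:495],None,fx=6,fy=6)[:360]]))
```

```text
[ 0.70247129 -0.59837532 -0.73576688] 0.0852377292166937
```

View pics/ff1.png

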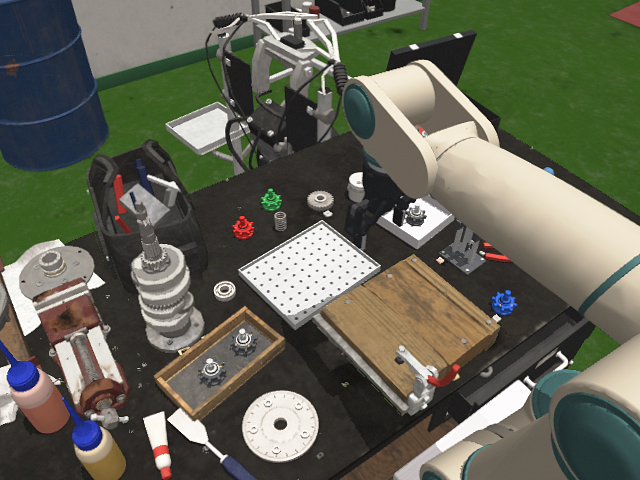

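View pics/ff2.png

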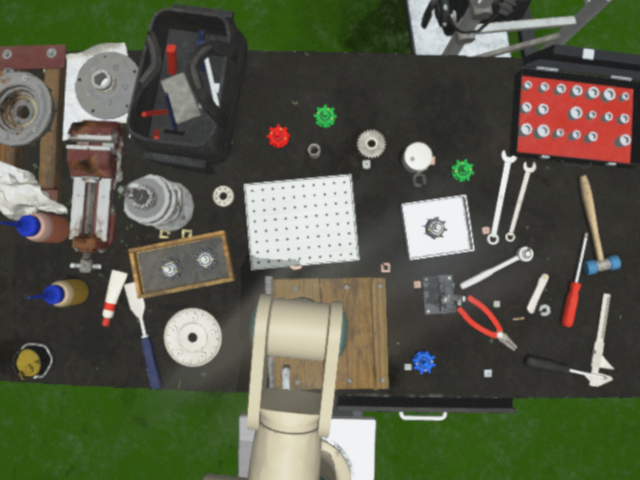

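View pics/ff3.png

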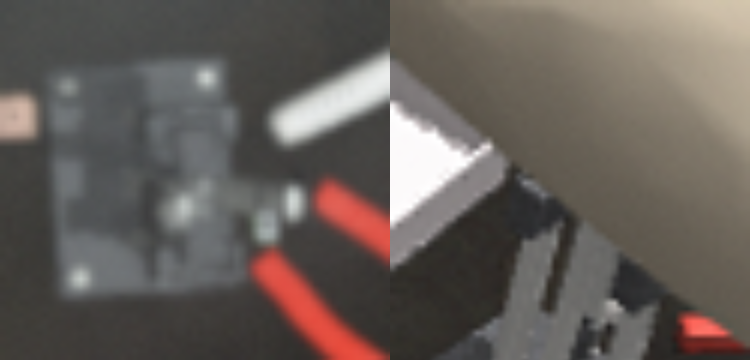

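carry_out(
  rows=[
    [0,[1.2,0,0],0],
    [0,[2.4,0,0],0],
    [0,[3.6,0,0],0],
    [0,[4.8,0,0],0],
    [0,[6.0,0,0],0],
    [0,[6.0,0,0],0],
    [0,[6.0,0,0],0],
    [0,[6.0,0,0],0],
  ],
)

```text
t: 56.7
ee_pos: [0.4044, 0.179, 0.2484]
orientation: [0.478, -0.478, -0.521, 0.521]
ft_force: [0.3, 0.1, -0.1]
finger_gap: 0.0853
```

Run:
```python
from h import *
s=cam("scene");t=cam("top");save(s,"gg1.png")
cv2.imwrite("pics/gg2.png",np.hstack([cv2.resize(s["pixels"][170:280,380:500],None,fx=5,fy=5),cv2.resize(t["pixels"][225:300,125:240],None,fx=3,fy=5)[:550]]) if 0 else cv2.resize(s["pixels"][170:280,380:500],None,fx=5,fy=5))
a=cv2.imread("pics/top0.png");b=t["pixels"];d=cv2.absdiff(a,b).max(2)
for n,(u,v) in dict(piston=(418,156),spring=(314,150),bearing=(223,196)).items(): print(n,d[v-16:v+17,u-16:u+17].max())
T=lambda u,v,z:onz(t,u,v,z)
W=np.array([.5018,.2958]);y=.217;Rw=np.array([[np.cos(y),np.sin(y)],[-np.sin(y),np.cos(y)]])
for u,v in[(169.5,269),(204,260)]: print("wood frame",Rw@(T(u,v,.035)[:2]-W))
```

```text
piston 7
spring 7
bearing 7
wood frame [-0.00567076  0.02863612]
wood frame [-0.0005798  -0.05404408]
```

View pics/gg2.png

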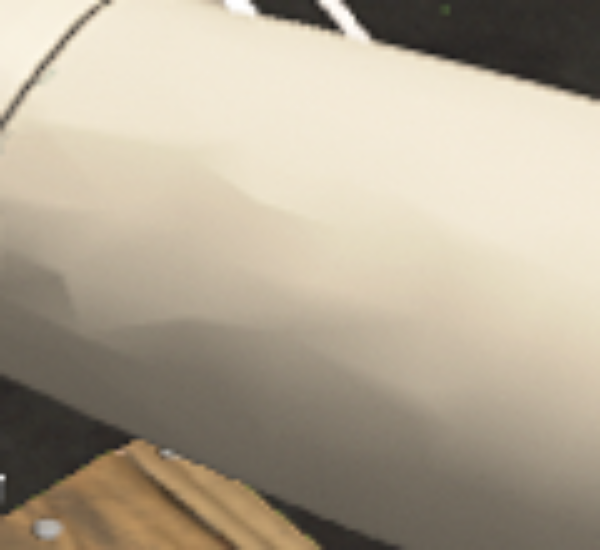

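View pics/gg1.png

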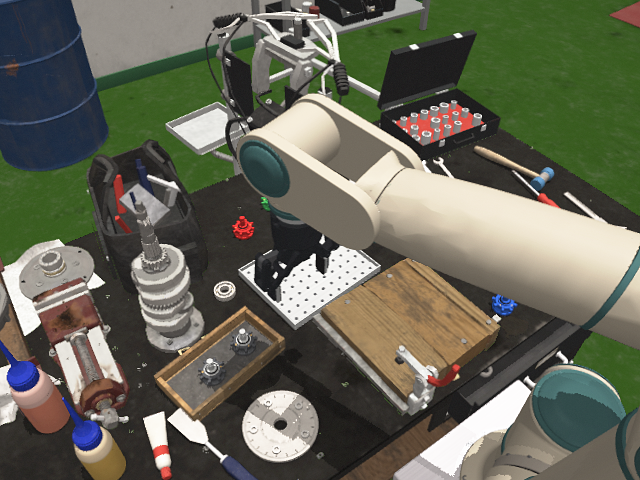

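```bash
python3 -c "
from h import *
print(env.get_state()['ft_force'], env.get_state()['t']); print(env.close_job())"
```

```text
[-0.55577823  0.36028688 -0.90547972] 56.8
the job is handed in; nothing more can be done
None
```

I sorted the three idlers on the drip tray, hung the tongs back on their rest, and handed the job in at about t = 57 s. No verdict is reported.

- **Flick tests:** The middle idler turned about 1.2 rad and stopped at once, so I took it as dragging. The other two were still turning in the pictures after the flick, so I took them as free-running.
- **Placing:** I carried each idler by its stub with the tongs. The dragging one stands near the middle of the aluminium scrap tray. The two free-running ones stand in the wooden tray, at about (-6, +29) mm and (-1, -54) mm in its frame.
- **Tongs:** They leaned a little in the grip, putting the open jaws about 8 mm off towards -y. I corrected for this by eye before each grasp.

Last checks:
- **Idlers:** All three look upright in the pictures.
- **Bystanders:** The piston, valve spring and loose bearing match the first top picture.
- **Tongs on rest:** In the top view the arm ends show within about 1 pixel of where they were at the start. The arm blocked most of the scene camera's view of the rest, so I have no clear second view of them hanging.
- **Arm:** It was clear of everything, with no contact force.

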